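# Sort out the stand bases that rock

## Task

Three stand bases are on the bench and some are warped: press down on the rim of each, in more than one direction, to find out which rock. Put every base that rocks into the red tray, flat on its floor with the post up, and leave a base that stands steady where it is. Leave the pliers and the blue jar alone.

Things in the scene. Friction and masses are not known exactly. Their poses are not given: they have to be found in the camera images.
- base_a: stand base, loose, one of three alike: grey disc 96 mm across, its flat top 20 mm above its underside, on a hidden flat rubber foot (radius 37 mm). Central steel post, 16 mm across, its top at 65 mm height; grip it from 38 to 65 mm (below are a collar and a clamp screw reaching 18 mm off the axis). About 0.45 kg. Origin: centre of the underside; z up the post, x towards the clamp screw
- base_b: stand base just like base_a in looks, size and axes. All three stand level when left alone; one or two are warped. A true one keeps still when its disc is pressed straight down anywhere within 38 mm of the axis. A warped one bears on one diameter of its foot only, whose direction is not known and has nothing to do with the clamp screw
- base_c: stand base just like base_a. A warped base, pressed at the rim well off its bearing diameter with over 3 N, tips about 7 degrees (at 37 mm from the axis the top drops 2 to 4 mm under the finger) and falls back when let go; pressed at the rim on that diameter it keeps still, so try places 90 degrees apart
- rework_tray: red open sheet-metal tray, fixed to the bench, 270 mm long (its x) by 150 mm wide (its y), 34 mm high over its rolled rim, walls 4 mm (the rim bead 7 mm); floor 4 mm thick. Two bases fit side by side along its length, centres at x = -65 and +65 mm, y = 0. Origin: centre of its underside, z up
- tray_floor (a point): centre of the tray's inner floor; axes as the tray
- pliers: blue-handled pliers lying flat, 53 x 136 x 10 mm, a bystander; origin at the centre of the underside
- blue_jar: blue jar with white lid, 50 mm across, 54 mm high, a bystander; origin at the centre of the underside
Things that resemble listed ones, but are neither listed nor needed, are in the scene too. Leave any pink look-alike of the base_a alone.

How it is judged:
By the outcome, as a careful person would: the job done as asked, in the order asked, and still so for the second after the job is handed in, with the robot touching nothing.
It also fails if it takes over 72 s, if anything falls off the work surface, if the arm or the gripper's body presses on something with over 40 N, if the wrist force passes 120 N, or if a joint passes its speed limit or range.

## Robot

A 6-joint arm with a two-finger parallel gripper is mounted at the origin on a cart in front of the work surface, level with it; the furniture and walls round the work are solid. World frame = base frame: x ahead of the robot, y to its left, z up, the work surface at z = 0. Lengths are in m, angles in rad, forces in N, time in s.
With the tool pointing down it reaches from about 0.4 to 0.825 m from the base axis. Payload 7 kg.
Tool frame: the origin (TCP) lies on the centre line of the jaws, within the pads' length; the fingertips stand 25 mm ahead of it and the grasp point (between the pads) lies 6 mm ahead of it; x points along the fingers, y is the direction in which the jaws open and shut, and the axes are right-handed (so a half turn about x gives the same grasp; the last joint's range is limited). The gripper opens to 85 mm and grips with 20 to 120 N. Pads are 22 mm wide; open, the fingers measure 114 mm over their backs; the gripper's body (76 mm by 85 mm) begins 54 mm behind the grasp point. The pads swing forward as they close: fully open they stand 13 mm farther back than shut.
Start: joints at [0.288, 0.359, 0.012, 0, -1.224, -0.288], TCP at [0.675, -0, 0.256] pointing down, gripper open.
Joint ranges: [-3.07, 3.07], [-1.43, 2.12], [-1.02, 1.25], [-3.03, 1.67], [-3.05, -0], [-3.03, 3.03]. Speed limits (rad/s): [2.39, 2.39, 3.01, 3.14, 3.14, 3.14].

## Interface

Orientations are given as a unit quaternion [x, y, z, w].
In Python, from plant import bot, eyes gives the robot as it stands. The module is installed in compiled form; this text tells all that it offers.
- The arm moves only by the tool carry_out, never from a script. Its argument "deltas" is a list of rows, each an object of numbers: "x", "y", "z": the shift along the tool's x, y, z in mm; "roll": the turn about the tool's x in degrees; "fingers": the finger opening in mm, from 0 to 85.4. In form: [{"x": .., "y": .., "z": .., "roll": .., "fingers": ..}, ...]. A call has exactly 5 rows; each row is the pose to reach, as a shift and turn from the pose commanded when the call began, along the tool's axes at that moment; what a row does not reach only later rows make up. A row lasts 1/12 s, in which the tool goes at most 41.7 mm and 7.16 degrees, less where a joint would pass 70% of its speed; a pose out of reach is approached as far as the arm can. A call with a gripper value outside its range is refused whole. The fingers move at their own pace and stop on an object; "newtons" is the grip in N (left out, the last holds). Time passes only in rows, so rows that repeat a pose let the fingers close, or fill a call up. It gives the time, the measured TCP pose, the force and the opening at its end, in the units of the state.
- bot.sense(): the state, without advancing time (a new reading comes with each control period).
- eyes.get_image(name): name is "scene" or "side" or "wrist"; returns the picture (480x640x3 uint8, red, green, blue); there is no depth.
- eyes.camera_params(name): a dict with "fov_y" (degrees; the focal length in pixels is half the picture's height over the tangent of half this angle, whatever the lens; pixels are square), "cx", "cy" (the principal point, pixels), "rvec" (rotation vector, rad) and "tvec" (3), from world to camera coordinates, as OpenCV has them. Camera axes: x right, y down, z forward; pixel columns grow to the right and rows downward; lengths in m; the calibration is good to about 2 mm. A picture is of the moment at which its call begins: read the wrist's pose just before it. camera_params takes no time and is no camera call; for the wrist camera it gives the pose at the moment of the call.
- bot.sign_off(): hands the job in, once; it reports no verdict.
The state is a dict: "clock": time; "joints": joint angles; "qd": joint speeds; "joint_torque": joint torques, N m; "tool_pos": TCP position; "tool_rot": TCP orientation; "contact_force": force on the tool from outside, world axes, zero at the start; "ft_torque": the same for the moment, N m; "finger_gap": finger opening in m.
Only numpy, scipy, OpenCV 4.12 (cv2) and the standard library are available. Lean on these libraries where they do the work, as an engineer would, in place of code of your own. Each camera call takes 0.05 s, during which the arm holds its last target.

## Working session

There is one attempt and no reset: what is moved stays moved. The work goes in short steps, Python scripts to look and compute and a tool call to move; the robot and the scene stay as the last step left them, time stands still between calls to the robot, and variables do not carry over. Pictures are saved under pics/ and viewed, and the job is handed in when it is done.

Besides the shell and the picture viewer there is one more tool, called as a command line: name --argument value ..., lists and objects as JSON in quotes. carry_out: Moves the arm, as the interface text tells. Its arguments: {"type":"object","properties":{"deltas":{"type":"array"},"newtons":{"type":"number"}},"required":["deltas"]}

```bash
mkdir -p pics
python3 - <<'E'
from plant import bot, eyes
import cv2, numpy as np
s=bot.sense(); print(s)
for n in ["scene","side","wrist"]:
    p=eyes.camera_params(n); print(n,p)
    im=eyes.get_image(n); cv2.imwrite(f"pics/{n}0.png",im[:,:,::-1])
E
```

```text
{'clock': 0.0, 'joints': array([ 2.88116098e-01,  3.59385446e-01,  1.10548806e-02, -3.45730090e-04,
       -1.22409439e+00, -2.88084955e-01]), 'qd': array([-3.06514467e-04, -4.57763971e-04, -4.76277882e-04, -1.66578766e-04,
       -1.32314498e-03, -3.51696706e-05]), 'joint_torque': array([ 2.55543900e-04, -5.83324420e+01,  2.93422562e+01,  6.93659976e+00,
       -6.00149287e-03, -1.14765509e-06]), 'tool_pos': array([ 6.74558849e-01, -1.37806161e-05,  2.55363641e-01]), 'tool_rot': array([-0.49960248,  0.50047271,  0.50035387,  0.49957024]), 'contact_force': array([-0.59928639,  0.34445615, -0.12676363]), 'ft_torque': array([ 0.01544667, -0.05797511,  0.00308104]), 'finger_gap': 0.0851620284422347}
scene {'fov_y': 55.73618173202797, 'cx': 320.81627038445583, 'cy': 236.66275656434965, 'rvec': array([ 2.03165312, -0.55563692,  0.35243757]), 'tvec': array([-0.47037282,  0.17486377,  0.75444349])}
side {'fov_y': 42.71483936284842, 'cx': 319.21826646504434, 'cy': 238.37479091954492, 'rvec': array([ 0.14606464, -2.65512516,  1.5823436 ]), 'tvec': array([0.53878619, 0.06222143, 1.37712096])}
wrist {'fov_y': 58.34579795799783, 'cx': 318.4791002412194, 'cy': 239.5374140925794, 'rvec': array([-4.14639228e-04,  3.10172946e+00,  4.94782611e-01]), 'tvec': array([ 0.67488316, -0.04013966,  0.3789012 ])}
```

View pics/scene0.png

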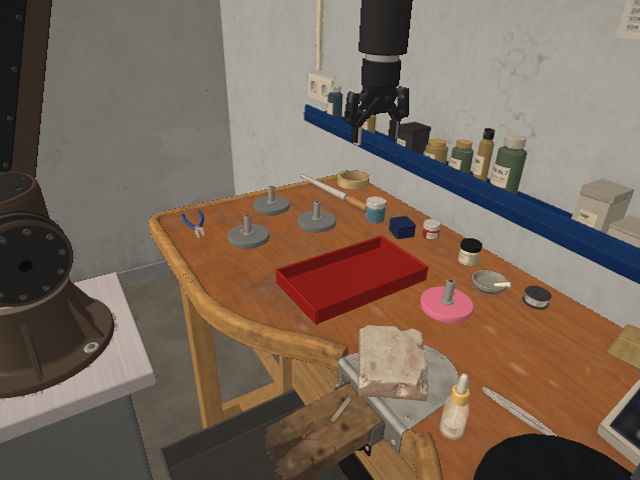

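View pics/side0.png

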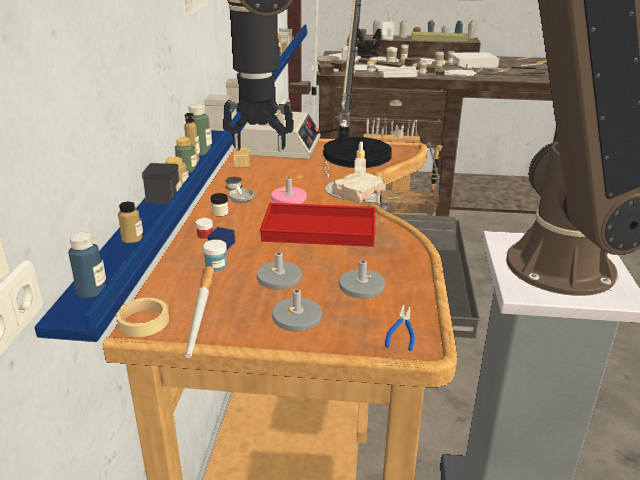

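View pics/wrist0.png

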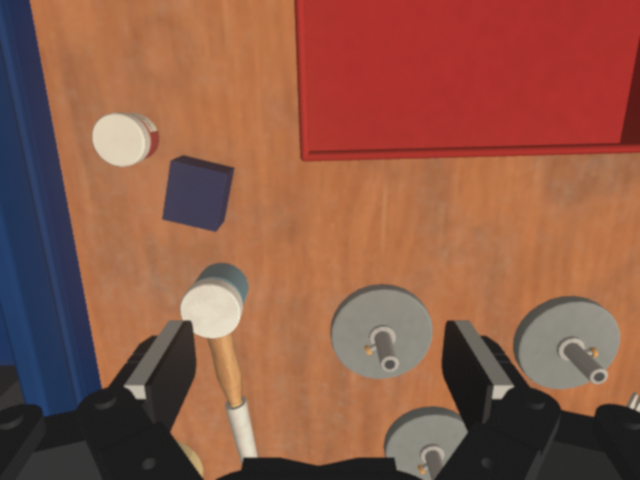

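```bash
cat > h.py <<'E'
from plant import bot, eyes
import cv2, numpy as np
def cam(p):
    R=cv2.Rodrigues(np.array(p['rvec']))[0]; f=240/np.tan(np.radians(p['fov_y'])/2); return R,np.array(p['tvec']),f,p['cx'],p['cy']
def unproj(p,uv,z):
    R,t,f,cx,cy=cam(p); d=R.T@np.array([(uv[0]-cx)/f,(uv[1]-cy)/f,1]); c=-R.T@t
    return c+d*(z-c[2])/d[2]
def proj(p,X):
    R,t,f,cx,cy=cam(p); q=R@np.array(X)+t; return np.array([cx+f*q[0]/q[2],cy+f*q[1]/q[2]])
def big(im,x0,y0,w,h,k,name):
    c=im[y0:y0+h,x0:x0+w]; cv2.imwrite('pics/'+name,cv2.resize(c[:,:,::-1],None,fx=k,fy=k,interpolation=cv2.INTER_CUBIC))
E
python3 - <<'E'
from h import *
pts={'scene':{'A':(249,222,'post'),'B':(317,206,'post'),'C':(271,191,'post')},}
pw=eyes.camera_params('wrist');ps=eyes.camera_params('side');pc=eyes.camera_params('scene')
print('campos',[-cam(p)[0].T@cam(p)[1] for p in (pw,ps,pc)])
for n,p,L in (('wrist',pw,[(390,365),(598,376),(433,456)]),('side',ps,[(279,255),(363,264),(297,293)]),('scene',pc,[(317,203),(248,218),(271,188)])):
    for q in L: print(n,'posttop',q,unproj(p,q,.065).round(4))
for n,p,L in (('wrist',pw,[(381,331),(567,341)]),('side',ps,[(279,274),(362,282),(297,312)]),('scene',pc,[(317,220),(248,235),(271,204)])):
    for q in L: print(n,'disc',q,unproj(p,q,.02).round(4))
# tray corners rim z .034
for n,p,L in (('wrist',pw,[(303,158)]),('side',ps,[(262,240),(375,243),(376,208),(270,206)]),('scene',pc,[(277,275),(319,312),(427,267),(382,240)])):
    for q in L: print(n,'tray',q,unproj(p,q,.034).round(4))
im=cv2.imread('pics/side0.png')[:,:,::-1]
big(im,200,180,240,180,3.3,'side0z.png')
im=cv2.imread('pics/scene0.png')[:,:,::-1]
big(im,160,150,280,180,2.8,'scene0z.png')
E
```

```text
campos [array([ 0.67517377, -0.07949352,  0.37230296]), array([0.41703647, 1.23200064, 0.70631382]), array([ 0.09623023, -0.72546042,  0.53428441])]
wrist posttop (390, 365) [0.6155 0.1309 0.065 ]
wrist posttop (598, 376) [0.4403 0.1416 0.065 ]
wrist posttop (433, 456) [0.5718 0.2262 0.065 ]
side posttop (279, 255) [0.6123 0.1362 0.065 ]
side posttop (363, 264) [0.4364 0.1522 0.065 ]
side posttop (297, 293) [0.5555 0.2736 0.065 ]
scene posttop (317, 203) [0.6119 0.1211 0.065 ]
scene posttop (248, 218) [0.4359 0.1283 0.065 ]
scene posttop (271, 188) [0.5543 0.255  0.065 ]
wrist disc (381, 331) [0.617 0.125 0.02 ]
wrist disc (567, 341) [0.4427 0.1356 0.02  ]
side disc (279, 274) [0.613  0.1389 0.02  ]
side disc (362, 282) [0.4367 0.1498 0.02  ]
side disc (297, 312) [0.5562 0.2716 0.02  ]
scene disc (317, 220) [0.6114 0.1189 0.02  ]
scene disc (248, 235) [0.4345 0.1316 0.02  ]
scene disc (271, 204) [0.5526 0.255  0.02  ]
wrist tray (303, 158) [ 0.6871 -0.0356  0.034 ]
side tray (262, 240) [0.6715 0.0202 0.034 ]
side tray (375, 243) [0.4142 0.0036 0.034 ]
side tray (376, 208) [ 0.4164 -0.1813  0.034 ]
side tray (270, 206) [ 0.685  -0.1603  0.034 ]
scene tray (277, 275) [ 0.4111 -0.0647  0.034 ]
scene tray (319, 312) [ 0.4237 -0.2013  0.034 ]
scene tray (427, 267) [ 0.6863 -0.1878  0.034 ]
scene tray (382, 240) [ 0.6743 -0.0564  0.034 ]
```

View pics/side0z.png

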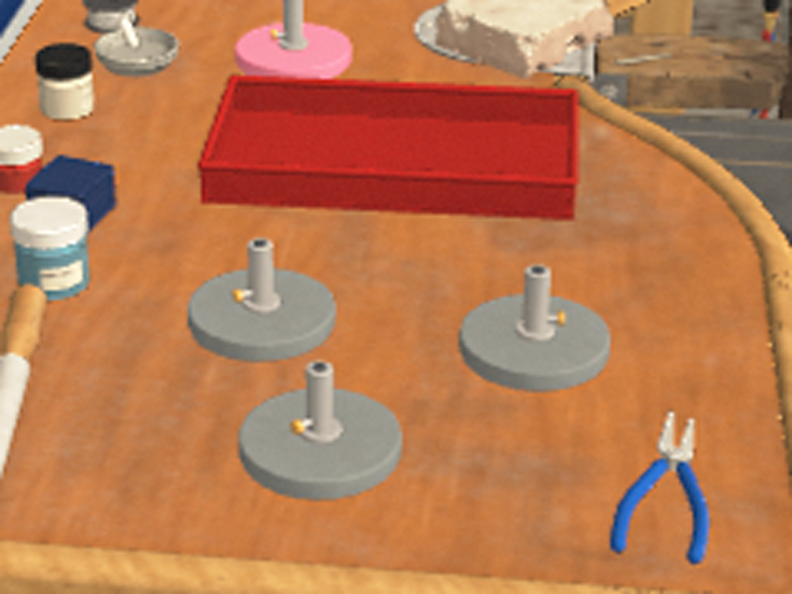

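View pics/scene0z.png

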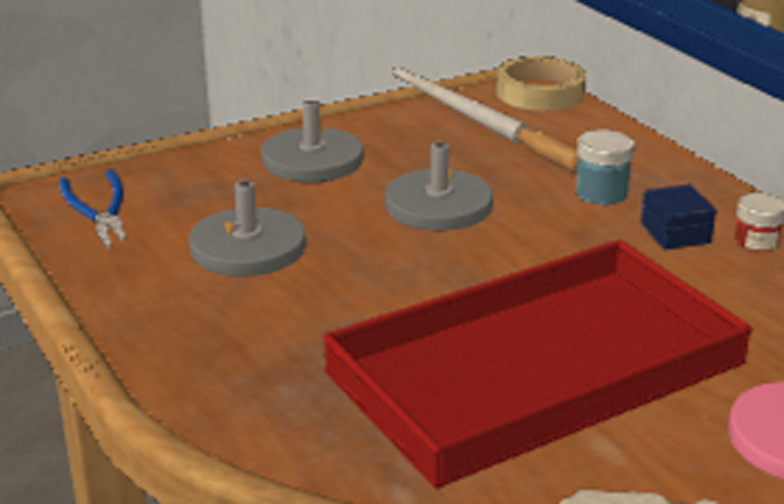

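```bash
cat >> h.py <<'E'
def unprojF(p,uv,z):
    R,t,f,cx,cy=cam(p); v=np.array([(uv[0]-cx)/f,(uv[1]-cy)/f]); r=np.hypot(*v)+1e-12; v=v*np.tan(r)/r
    d=R.T@np.array([v[0],v[1],1]); c=-R.T@t
    return c+d*(z-c[2])/d[2]
def projF(p,X):
    R,t,f,cx,cy=cam(p); q=R@np.array(X)+t; v=q[:2]/q[2]; r=np.hypot(*v)+1e-12; v=v*np.arctan(r)/r
    return np.array([cx+f*v[0],cy+f*v[1]])
E
python3 - <<'E'
from h import *
P={n:eyes.camera_params(n) for n in('wrist','side','scene')}
def cmp(lab,n,L,z):
    for q in L: print(lab,n,np.round(q,1),'pin',unproj(P[n],q,z)[:2].round(4),'fish',unprojF(P[n],q,z)[:2].round(4))
sc=lambda L:[(x/2.8+160-.3,y/2.8+150-.3) for x,y in L]
sd=lambda L:[(x/3.3+200-.3,y/3.3+180-.3) for x,y in L]
cmp('post','wrist',[(390,365),(598,376),(433,456)],.065)
cmp('post','side',sd([(260,243),(538,270),(319,367)]),.065)
cmp('post','scene',sc([(438,145),(245,184),(311,102)]),.065)
cmp('tray','side',sd([(203,168),(577,181),(577,93),(233,79)]),.034)
cmp('tray','scene',sc([(328,341),(437,453),(747,330),(620,243)]),.034)
cmp('tray','wrist',[(303,158)],.034)
# grey disc segmentation
for n in P:
    im=cv2.imread(f'pics/{n}0.png'); hsv=cv2.cvtColor(im,cv2.COLOR_BGR2HSV)
    for q in {'side':sd([(230,320),(500,345),(280,450)]),'scene':sc([(410,205),(220,250),(290,165)]),'wrist':[(360,340),(540,340)]}[n]:
        print(n,hsv[int(q[1]),int(q[0])],im[int(q[1]),int(q[0])])
E
```

```text
post wrist [390 365] pin [0.6155 0.1309] fish [0.6129 0.1357]
post wrist [598 376] pin [0.4403 0.1416] fish [0.3809 0.1721]
post wrist [433 456] pin [0.5718 0.2262] fish [0.556  0.2575]
post side [278.5 253.3] pin [0.6145 0.1295] fish [0.6147 0.1296]
post side [362.7 261.5] pin [0.4374 0.1423] fish [0.4372 0.1425]
post side [296.4 290.9] pin [0.5576 0.2667] fish [0.5577 0.2672]
post scene [316.1 201.5] pin [0.6144 0.1295] fish [0.6146 0.1299]
post scene [247.2 215.4] pin [0.4394 0.141 ] fish [0.4384 0.1427]
post scene [270.8 186.1] pin [0.559  0.2662] fish [0.5593 0.2692]
tray side [261.2 230.6] pin [ 0.6819 -0.0251] fish [ 0.6823 -0.0251]
tray side [374.5 234.5] pin [ 0.4163 -0.0372] fish [ 0.416  -0.0373]
tray side [374.5 207.9] pin [ 0.4201 -0.1815] fish [ 0.4196 -0.1822]
tray side [270.3 203.6] pin [ 0.6867 -0.1743] fish [ 0.6872 -0.1749]
tray scene [276.8 271.5] pin [ 0.4162 -0.0536] fish [ 0.4156 -0.054 ]
tray scene [315.8 311.5] pin [ 0.4196 -0.1974] fish [ 0.4185 -0.1989]
tray scene [426.5 267.6] pin [ 0.6839 -0.1888] fish [ 0.6861 -0.1926]
tray scene [381.1 236.5] pin [ 0.6824 -0.0429] fish [ 0.6831 -0.0433]
tray wrist [303 158] pin [ 0.6871 -0.0356] fish [ 0.6872 -0.0364]
wrist [ 22  27 141] [126 137 141]
wrist [ 23  24 141] [128 138 141]
side [ 28  23 155] [141 154 155]
side [ 32  22 152] [139 152 151]
side [ 25  18 156] [145 154 156]
scene [ 27  20 112] [103 111 112]
scene [ 23  18 112] [104 110 112]
scene [ 26  18 111] [103 110 111]
```

carry_out --deltas '[{"x": 30,"y": 30,"z": 48,"roll": 0,"fingers": 0},{"x": 60,"y": 60,"z": 96.5,"roll": 0,"fingers": 0},{"x": 90,"y": 60,"z": 96.5,"roll": 0,"fingers": 0},{"x": 130,"y": 60,"z": 96.5,"roll": 0,"fingers": 0},{"x": 165,"y": 60,"z": 96.5,"roll": 0,"fingers": 0}]' --newtons 20

```text
clock: 0.57
tool_pos: [0.6149, 0.0977, 0.1026]
tool_rot: [0.501, -0.498, -0.5, -0.501]
contact_force: [0.3, 0.4, -0.3]
finger_gap: 0.0256
```

carry_out --deltas '[{"x": 20,"y": 0,"z": 0,"roll": 0,"fingers": 0},{"x": 40,"y": 0,"z": 0,"roll": 0,"fingers": 0},{"x": 41,"y": 0,"z": 0,"roll": 0,"fingers": 0},{"x": 41,"y": 0,"z": 0,"roll": 0,"fingers": 0},{"x": 41,"y": 0,"z": 0,"roll": 0,"fingers": 0}]'

```text
clock: 0.98
tool_pos: [0.6162, 0.0958, 0.0626]
tool_rot: [0.5, -0.5, -0.5, -0.5]
contact_force: [0.3, 0.1, -0.2]
finger_gap: 0.0003
```

Run:
```python
from h import *
im=eyes.get_image('scene'); big(im,220,130,200,150,4,'sc1.png')
im=eyes.get_image('side'); big(im,200,180,200,150,4,'sd1.png')
s=bot.sense(); print(s['clock'],s['tool_pos'],s['contact_force'],s['finger_gap'])
```

```text
1.0833 [0.61653019 0.09599525 0.06329955] [-0.50902021  0.75302806 -0.4847919 ] -0.00020568047062972068
```

View pics/sc1.png

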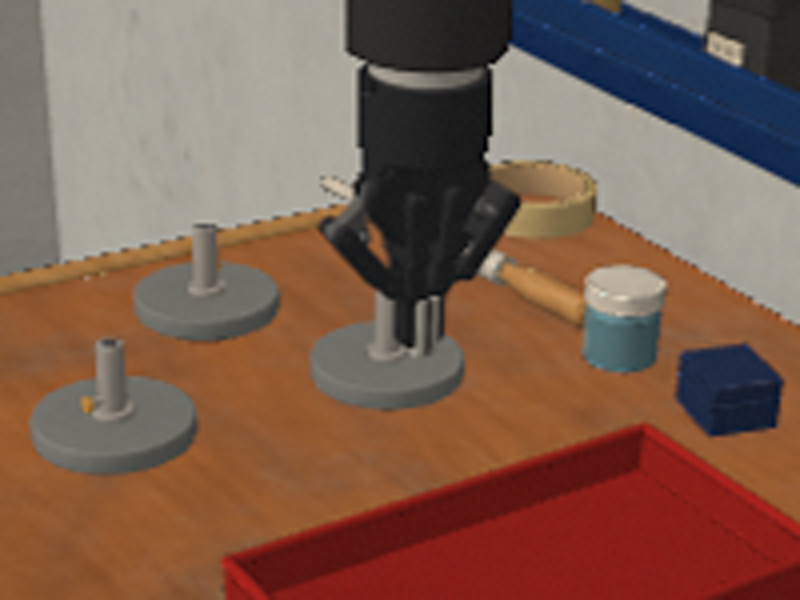

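View pics/sd1.png

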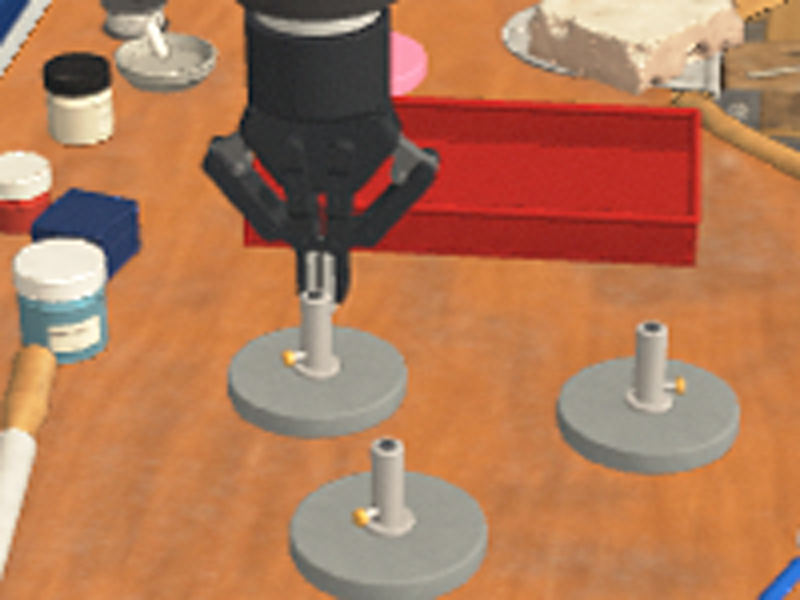

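carry_out --deltas '[{"x": 8,"y": 2,"z": 0,"roll": 0,"fingers": 0},{"x": 15,"y": 2,"z": 0,"roll": 0,"fingers": 0},{"x": 16,"y": 2,"z": 0,"roll": 0,"fingers": 0},{"x": 16,"y": 2,"z": 0,"roll": 0,"fingers": 0},{"x": 16,"y": 2,"z": 0,"roll": 0,"fingers": 0}]'

```text
clock: 1.5
tool_pos: [0.6133, 0.0956, 0.0454]
tool_rot: [-0.5, 0.5, 0.5, 0.5]
contact_force: [-0.7, -0.6, 0.3]
finger_gap: -0.0
```

carry_out --deltas '[{"x": 1,"y": 0,"z": 0,"roll": 0,"fingers": 0},{"x": 2,"y": 0,"z": 0,"roll": 0,"fingers": 0},{"x": 2,"y": 0,"z": 0,"roll": 0,"fingers": 0},{"x": 2,"y": 0,"z": 0,"roll": 0,"fingers": 0},{"x": 2,"y": 0,"z": 0,"roll": 0,"fingers": 0}]'

```text
clock: 1.92
tool_pos: [0.6142, 0.0953, 0.0445]
tool_rot: [0.5, -0.5, -0.5, -0.5]
contact_force: [0.2, -3.6, 6.1]
finger_gap: -0.0
```

carry_out --deltas '[{"x": 1,"y": 0,"z": 0,"roll": 0,"fingers": 0},{"x": 2,"y": 0,"z": 0,"roll": 0,"fingers": 0},{"x": 2,"y": 0,"z": 0,"roll": 0,"fingers": 0},{"x": 2,"y": 0,"z": 0,"roll": 0,"fingers": 0},{"x": 2,"y": 0,"z": 0,"roll": 0,"fingers": 0}]'

```text
clock: 2.33
tool_pos: [0.6151, 0.0947, 0.0437]
tool_rot: [0.501, -0.499, -0.499, -0.5]
contact_force: [2.0, -8.3, 11.6]
finger_gap: -0.0
```

Run:
```python
from h import *
im=eyes.get_image('scene'); big(im,220,130,200,150,4,'sc2.png')
s=bot.sense(); print(s['clock'],s['tool_pos'],s['contact_force'],s['ft_torque'])
```

```text
2.3833 [0.61508519 0.0947256  0.04366844] [ 0.40658831 -6.79825594 12.8992416 ] [-2.81198784 -0.28387198  0.02667936]
```

View pics/sc2.png

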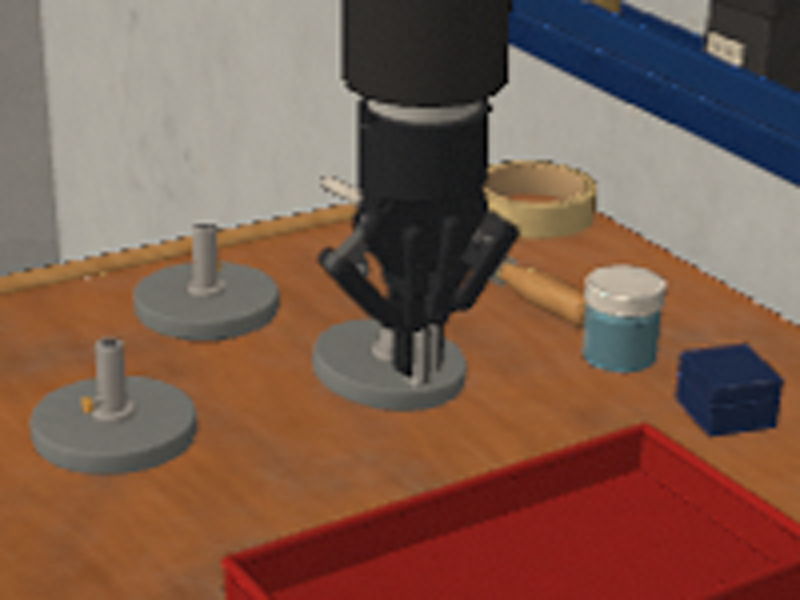

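carry_out --deltas '[{"x": 1,"y": 0,"z": 0,"roll": 0,"fingers": 0},{"x": 2,"y": 0,"z": 0,"roll": 0,"fingers": 0},{"x": 3,"y": 0,"z": 0,"roll": 0,"fingers": 0},{"x": 3,"y": 0,"z": 0,"roll": 0,"fingers": 0},{"x": 3,"y": 0,"z": 0,"roll": 0,"fingers": 0}]'

```text
clock: 2.8
tool_pos: [0.6154, 0.0945, 0.043]
tool_rot: [0.502, -0.499, -0.499, -0.5]
contact_force: [-5.2, -9.0, 31.5]
finger_gap: -0.0003
```

Run:
```python
from h import *
im=eyes.get_image('scene'); big(im,220,130,200,150,4,'sc3.png')
s=bot.sense(); print(s['clock'],s['tool_pos'],s['contact_force'],s['ft_torque'])
im2=eyes.get_image('side'); big(im2,220,200,120,90,6,'sd3.png')
a=cv2.imread('pics/sc1.png');b=cv2.imread('pics/sc3.png'); cv2.imwrite('pics/cmp.png',np.vstack([a[280:440,280:500],b[280:440,280:500]]).repeat(2,0).repeat(2,1)[:600])
a=cv2.imread('pics/sd1.png')
```

```text
2.85 [0.61539172 0.09450433 0.04305386] [-5.93683111 -9.70699603 30.84764774] [-3.35183132  2.07011293  0.02852082]
```

View pics/cmp.png

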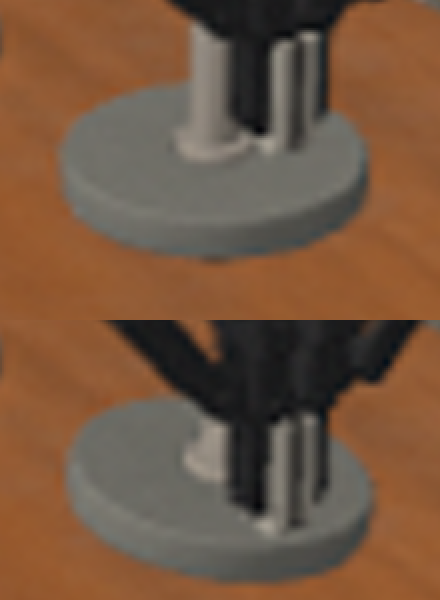

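View pics/sd3.png

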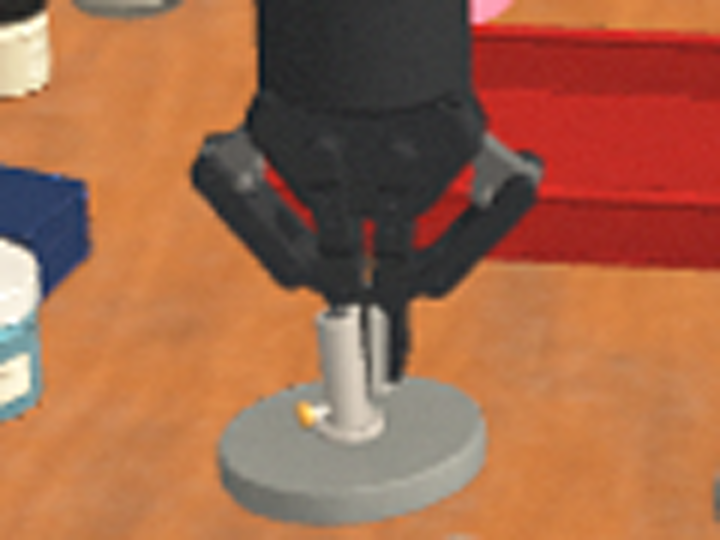

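carry_out --deltas '[{"x": -40,"y": 0,"z": 0,"roll": 0,"fingers": 0},{"x": -75,"y": 15,"z": 20,"roll": 0,"fingers": 0},{"x": -75,"y": 30,"z": 60,"roll": 0,"fingers": 0},{"x": -75,"y": 44,"z": 99,"roll": 0,"fingers": 0},{"x": -75,"y": 57,"z": 136,"roll": 0,"fingers": 0}]'

```text
clock: 3.32
tool_pos: [0.556, 0.233, 0.1148]
tool_rot: [-0.5, 0.5, 0.5, 0.501]
contact_force: [0.0, 0.1, -0.5]
finger_gap: 0.0001
```

carry_out --deltas '[{"x": 10,"y": 0,"z": 2,"roll": 0,"fingers": 0},{"x": 40,"y": 0,"z": 2,"roll": 0,"fingers": 0},{"x": 62,"y": 0,"z": 2,"roll": 0,"fingers": 0},{"x": 62,"y": 0,"z": 2,"roll": 0,"fingers": 0},{"x": 62,"y": 0,"z": 2,"roll": 0,"fingers": 0}]'

```text
clock: 3.73
tool_pos: [0.5559, 0.2332, 0.0508]
tool_rot: [-0.5, 0.501, 0.5, 0.499]
contact_force: [-0.2, -0.9, -0.2]
finger_gap: 0.0
```

Run:
```python
from h import *
im=eyes.get_image('scene'); big(im,200,130,200,150,4,'sc4.png')
im=eyes.get_image('side'); big(im,200,200,200,150,4,'sd4.png')
s=bot.sense(); print(s['clock'],s['tool_pos'],s['contact_force'],s['ft_torque'])
```

```text
3.8333 [0.55729651 0.23395384 0.05272517] [0.34971104 0.33553658 0.31863434] [-0.00979197 -0.00696316 -0.01562775]
```

View pics/sc4.png

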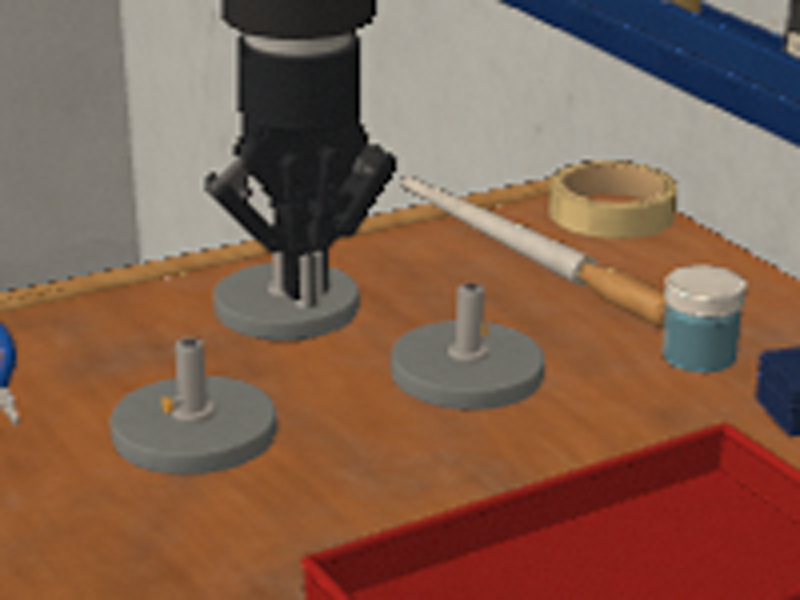

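View pics/sd4.png

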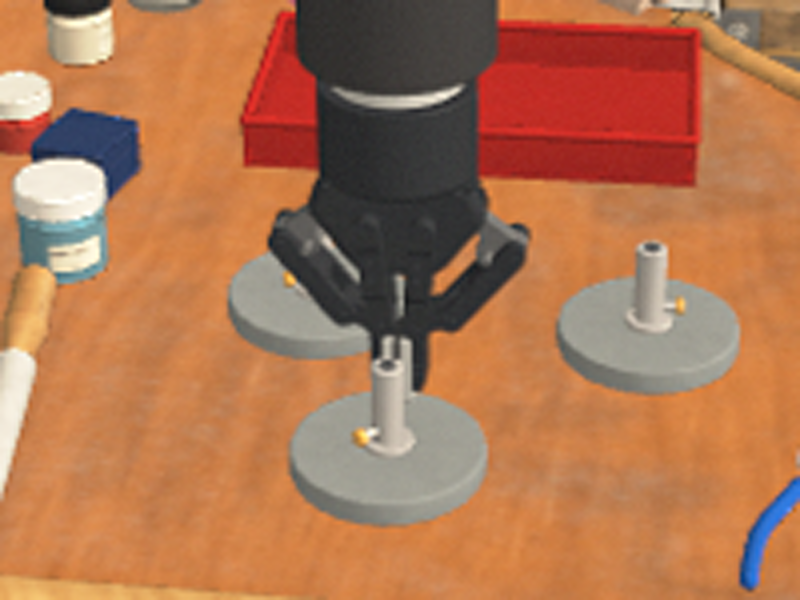

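carry_out --deltas '[{"x": 4,"y": 0,"z": 0,"roll": 0,"fingers": 0},{"x": 7,"y": 0,"z": 0,"roll": 0,"fingers": 0},{"x": 9,"y": 0,"z": 0,"roll": 0,"fingers": 0},{"x": 10,"y": 0,"z": 0,"roll": 0,"fingers": 0},{"x": 10,"y": 0,"z": 0,"roll": 0,"fingers": 0}]'

```text
clock: 4.25
tool_pos: [0.5573, 0.234, 0.045]
tool_rot: [-0.501, 0.499, 0.5, 0.501]
contact_force: [-7.7, -2.3, 25.2]
finger_gap: 0.0
```

carry_out --deltas '[{"x": 1,"y": 0,"z": 0,"roll": 0,"fingers": 0},{"x": 2,"y": 0,"z": 0,"roll": 0,"fingers": 0},{"x": 2,"y": 0,"z": 0,"roll": 0,"fingers": 0},{"x": 2,"y": 0,"z": 0,"roll": 0,"fingers": 0},{"x": 2,"y": 0,"z": 0,"roll": 0,"fingers": 0}]'

```text
clock: 4.67
tool_pos: [0.5573, 0.234, 0.0448]
tool_rot: [0.501, -0.498, -0.5, -0.501]
contact_force: [-14.5, -4.3, 40.2]
finger_gap: 0.0001
```

Run:
```python
from h import *
im=eyes.get_image('scene'); big(im,200,130,200,150,4,'sc5.png')
im=eyes.get_image('side'); big(im,200,200,200,150,4,'sd5.png')
s=bot.sense(); print(s['clock'],s['tool_pos'],s['contact_force'],s['ft_torque'])
a=cv2.imread('pics/sc4.png')[240:350,190:380];b=cv2.imread('pics/sc5.png')[240:350,190:380]
c=cv2.imread('pics/sd4.png')[340:530,270:500];d=cv2.imread('pics/sd5.png')[340:530,270:500]
o=np.zeros((600,800,3),np.uint8); o[:220,:380]=a.repeat(2,0).repeat(2,1);o[:220,400:780]=b.repeat(2,0).repeat(2,1)
o[220:600,:380]=cv2.resize(c,(380,380));o[220:600,400:780]=cv2.resize(d,(380,380));cv2.imwrite('pics/cmp5.png',o)
```

```text
4.7667 [0.55733758 0.23394356 0.04486021] [-13.54596306  -3.36294205  40.79408773] [-1.41689524  5.25065564 -0.01560047]
```

View pics/cmp5.png

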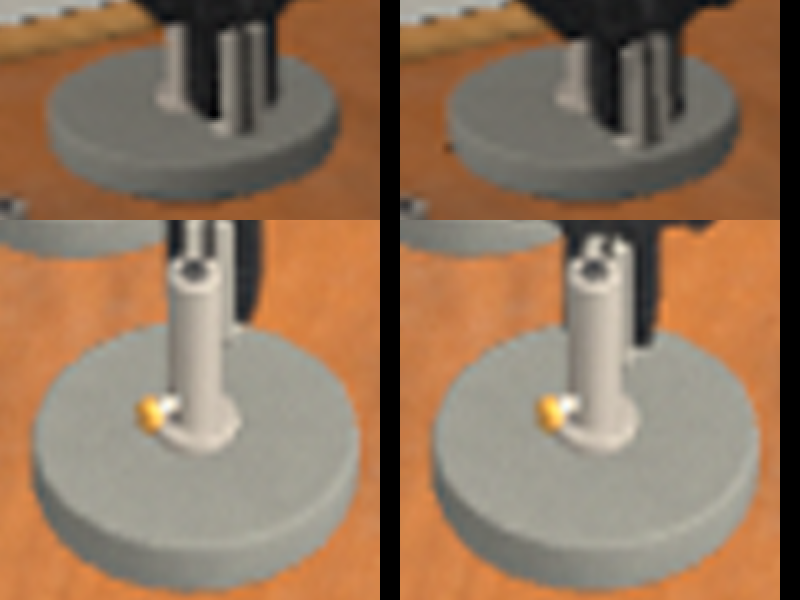

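carry_out --deltas '[{"x": -40,"y": 0,"z": 0,"roll": 0,"fingers": 0},{"x": -72,"y": 15,"z": -15,"roll": 0,"fingers": 0},{"x": -75,"y": 42,"z": -43,"roll": 0,"fingers": 0},{"x": -75,"y": 70,"z": -72,"roll": 0,"fingers": 0},{"x": -75,"y": 98,"z": -100,"roll": 0,"fingers": 0}]'

```text
clock: 5.18
tool_pos: [0.4577, 0.1328, 0.1154]
tool_rot: [-0.5, 0.499, 0.5, 0.501]
contact_force: [1.0, -0.7, 0.7]
finger_gap: -0.0001
```

carry_out --deltas '[{"x": 0,"y": 21,"z": -25,"roll": 0,"fingers": 0},{"x": 30,"y": 21,"z": -25,"roll": 0,"fingers": 0},{"x": 60,"y": 21,"z": -25,"roll": 0,"fingers": 0},{"x": 62,"y": 21,"z": -25,"roll": 0,"fingers": 0},{"x": 62,"y": 21,"z": -25,"roll": 0,"fingers": 0}]'

```text
clock: 5.6
tool_pos: [0.4369, 0.108, 0.0521]
tool_rot: [-0.5, 0.501, 0.5, 0.499]
contact_force: [0.2, 0.3, 0.9]
finger_gap: 0.0002
```

Run:
```python
from h import *
im=eyes.get_image('scene'); big(im,200,150,200,150,4,'sc6.png')
im=eyes.get_image('side'); big(im,280,200,160,120,5,'sd6.png')
s=bot.sense(); print(s['clock'],s['tool_pos'],s['contact_force'],s['ft_torque'])
```

```text
5.7 [0.43828853 0.10920801 0.05354483] [0.61237163 1.11008143 0.19868254] [ 0.05852908 -0.02306499  0.07058111]
```

View pics/sc6.png

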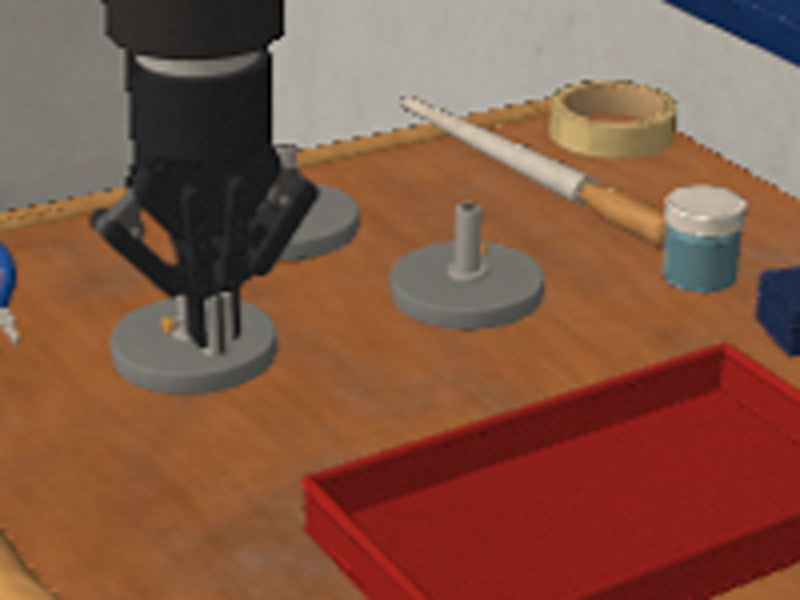

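Press B in two steps.

carry_out --deltas '[{"x": 4,"y": 0,"z": 0,"roll": 0,"fingers": 0},{"x": 7,"y": 0,"z": 0,"roll": 0,"fingers": 0},{"x": 9,"y": 0,"z": 0,"roll": 0,"fingers": 0},{"x": 9,"y": 0,"z": 0,"roll": 0,"fingers": 0},{"x": 9,"y": 0,"z": 0,"roll": 0,"fingers": 0}]'

```text
clock: 6.12
tool_pos: [0.4371, 0.1084, 0.0441]
tool_rot: [-0.5, 0.5, 0.5, 0.5]
contact_force: [-4.5, -0.9, 10.3]
finger_gap: -0.0002
```

carry_out --deltas '[{"x": 1,"y": 0,"z": 0,"roll": 0,"fingers": 0},{"x": 1,"y": 0,"z": 0,"roll": 0,"fingers": 0},{"x": 1,"y": 0,"z": 0,"roll": 0,"fingers": 0},{"x": 1,"y": 0,"z": 0,"roll": 0,"fingers": 0},{"x": 1,"y": 0,"z": 0,"roll": 0,"fingers": 0}]'

```text
clock: 6.53
tool_pos: [0.4366, 0.108, 0.0434]
tool_rot: [-0.5, 0.501, 0.5, 0.499]
contact_force: [-7.4, -2.3, 17.7]
finger_gap: -0.0002
```

```bash
cat >> h.py <<'E'
def pair(a,b,c,d,name):
    "before/after scene crops (a,b) & side crops (c,d)"
    o=np.zeros((600,800,3),np.uint8)
    for im,x,y in((a,0,0),(b,400,0),(c,0,300),(d,400,300)): o[y:y+295,x:x+395]=cv2.resize(im,(395,295),interpolation=cv2.INTER_CUBIC)
    cv2.imwrite('pics/'+name,o)
E
python3 - <<'E'
from h import *
im=eyes.get_image('scene'); big(im,200,150,200,150,4,'sc7.png')
im=eyes.get_image('side'); big(im,280,200,160,120,5,'sd7.png')
s=bot.sense(); print(s['clock'],s['tool_pos'],s['contact_force'],s['ft_torque'])
r=lambda n:cv2.imread('pics/'+n)
f=lambda n:r(n)[270:420,90:290]; g=lambda n:r(n)[180:390,220:500]
pair(f('sc6.png'),f('sc7.png'),g('sd6.png'),g('sd7.png'),'cmp7.png')
E
```

```text
6.6333 [0.43657886 0.10792452 0.04337462] [-7.9076782  -3.18772828 17.31453097] [-0.80053367  2.71300452  0.04691097]
```

View pics/cmp7.png

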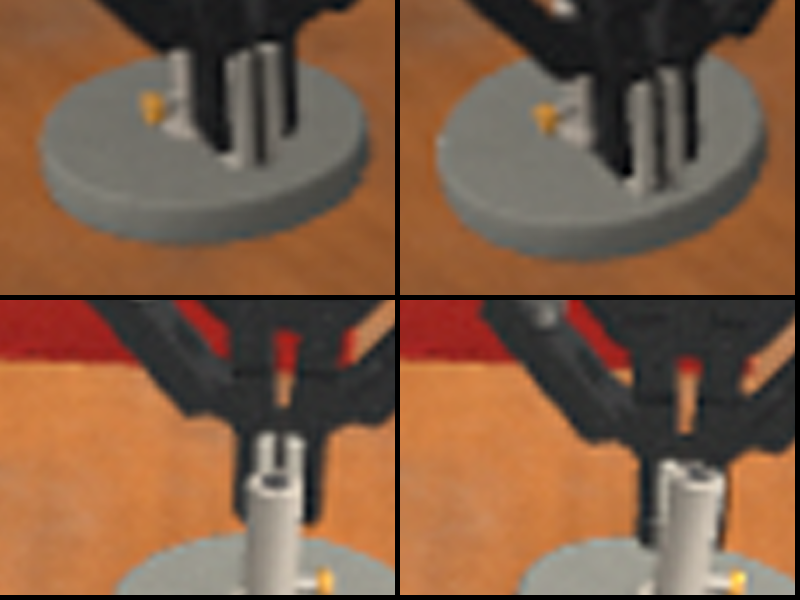

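carry_out --deltas '[{"x": -40,"y": 0,"z": 0,"roll": 0,"fingers": 0},{"x": -75,"y": -9,"z": 8,"roll": 7,"fingers": 0},{"x": -75,"y": -27,"z": 25,"roll": 14,"fingers": 0},{"x": -75,"y": -36,"z": 34,"roll": 21,"fingers": 0},{"x": -75,"y": -36,"z": 34,"roll": 28,"fingers": 0}]'

```text
clock: 7.05
tool_pos: [0.476, 0.1449, 0.1189]
tool_rot: [-0.363, 0.606, 0.363, 0.608]
contact_force: [0.5, 0.7, 0.3]
finger_gap: -0.0001
```

carry_out --deltas '[{"x": 0,"y": 0,"z": 0,"roll": 7,"fingers": 0},{"x": 0,"y": 0,"z": 0,"roll": 14,"fingers": 0},{"x": 0,"y": 0,"z": 0,"roll": 21,"fingers": 0},{"x": 0,"y": 0,"z": 0,"roll": 28,"fingers": 0},{"x": 0,"y": 0,"z": 0,"roll": 35,"fingers": 0}]'

```text
clock: 7.47
tool_pos: [0.4735, 0.1428, 0.1177]
tool_rot: [-0.163, 0.688, 0.163, 0.688]
contact_force: [0.3, -0.9, -0.2]
finger_gap: -0.0001
```

carry_out --deltas '[{"x": 0,"y": 0,"z": 0,"roll": 7,"fingers": 0},{"x": 10,"y": 0,"z": 0,"roll": 14,"fingers": 0},{"x": 30,"y": 0,"z": 0,"roll": 21,"fingers": 0},{"x": 62,"y": 0,"z": 0,"roll": 27,"fingers": 0},{"x": 62,"y": 0,"z": 0,"roll": 27,"fingers": 0}]'

```text
clock: 7.88
tool_pos: [0.471, 0.1411, 0.0516]
tool_rot: [0.001, 0.709, -0.003, 0.705]
contact_force: [-0.9, -0.6, -0.0]
finger_gap: 0.0002
```

Run:
```python
from h import *
im=eyes.get_image('scene'); big(im,200,150,200,150,4,'sc8.png')
im=eyes.get_image('side'); big(im,280,200,160,120,5,'sd8.png')
s=bot.sense(); print(s['clock'],s['tool_pos'],s['tool_rot'],s['contact_force'],s['joints'])
```

```text
7.9833 [0.47297792 0.14220597 0.05526708] [-2.10258027e-03  7.07885574e-01  6.64305282e-04  7.06323688e-01] [0.56001667 0.36313053 0.6517703 ] [ 6.91022405e-01  2.98752036e-01 -6.26166894e-01  2.73920297e-04
 -6.48875556e-01 -2.25812426e+00]
```

View pics/sc8.png

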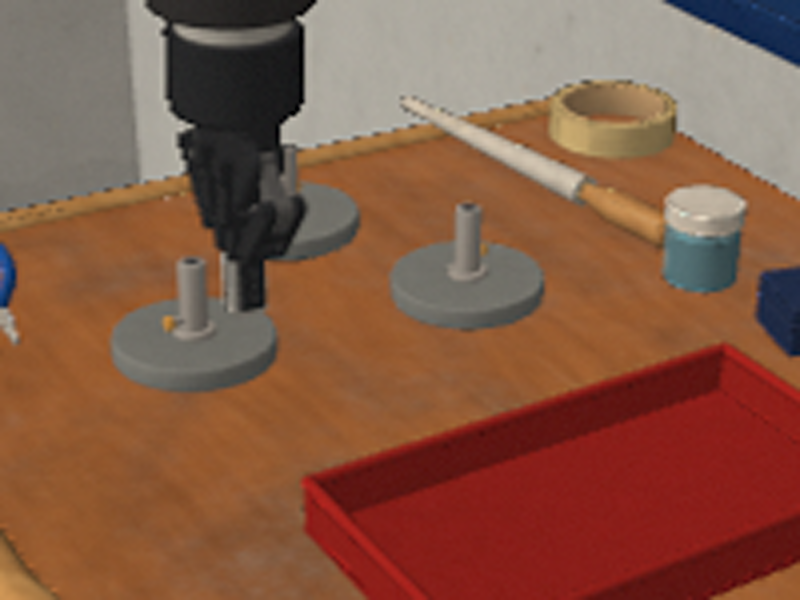

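carry_out --deltas '[{"x": 4,"y": 0,"z": 0,"roll": 0,"fingers": 0},{"x": 8,"y": 0,"z": 0,"roll": 0,"fingers": 0},{"x": 10,"y": 0,"z": 0,"roll": 0,"fingers": 0},{"x": 11,"y": 0,"z": 0,"roll": 0,"fingers": 0},{"x": 12,"y": 0,"z": 0,"roll": 0,"fingers": 0}]'

```text
clock: 8.4
tool_pos: [0.4741, 0.1431, 0.0442]
tool_rot: [0.0, 0.707, 0.001, 0.708]
contact_force: [1.4, 1.0, 2.6]
finger_gap: 0.0001
```

Run:
```python
from h import *
im=eyes.get_image('scene'); big(im,200,150,200,150,4,'sc9.png')
im=eyes.get_image('side'); big(im,280,200,160,120,5,'sd9.png')
s=bot.sense(); print(s['clock'],s['tool_pos'],s['contact_force'],s['ft_torque'])
r=lambda n:cv2.imread('pics/'+n)
f=lambda n:r(n)[240:390,90:290]; g=lambda n:r(n)[180:390,220:500]
pair(f('sc8.png'),f('sc9.png'),g('sd8.png'),g('sd9.png'),'cmp9.png')
```

```text
8.5 [0.47417268 0.14315788 0.04408455] [1.30053779 0.87736696 1.65373805] [ 0.122429   -0.45492776 -0.00313308]
```

View pics/cmp9.png

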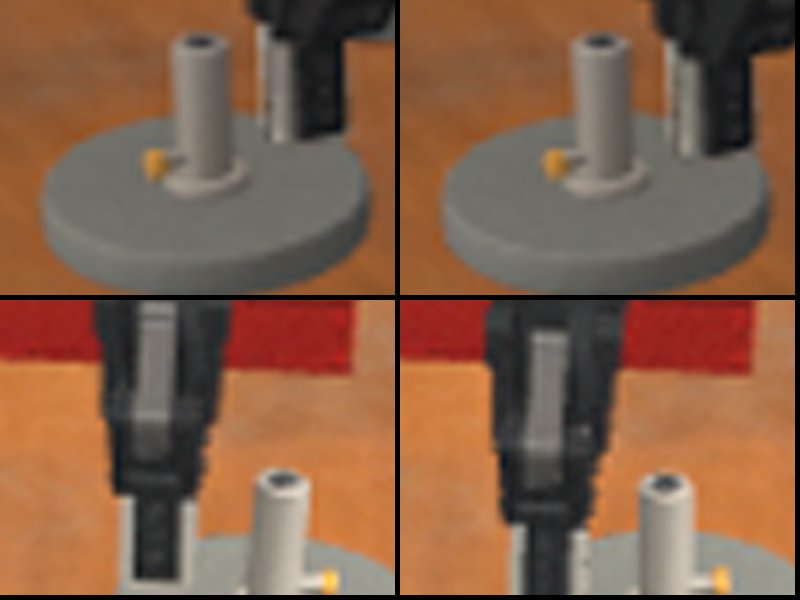

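Just touching; press 3 mm more.

carry_out --deltas '[{"x": 1,"y": 0,"z": 0,"roll": 0,"fingers": 0},{"x": 2,"y": 0,"z": 0,"roll": 0,"fingers": 0},{"x": 3,"y": 0,"z": 0,"roll": 0,"fingers": 0},{"x": 3,"y": 0,"z": 0,"roll": 0,"fingers": 0},{"x": 3,"y": 0,"z": 0,"roll": 0,"fingers": 0}]'

```text
clock: 8.92
tool_pos: [0.4753, 0.1438, 0.0421]
tool_rot: [0.0, 0.706, 0.001, 0.708]
contact_force: [1.3, 0.3, 13.2]
finger_gap: 0.0
```

Run:
```python
from h import *
im=eyes.get_image('scene'); big(im,200,150,200,150,4,'sc9.png')
im=eyes.get_image('side'); big(im,280,200,160,120,5,'sd9.png')
s=bot.sense(); print(s['clock'],s['tool_pos'],s['contact_force'],s['ft_torque'])
r=lambda n:cv2.imread('pics/'+n)
f=lambda n:r(n)[240:390,90:290]; g=lambda n:r(n)[180:390,220:500]
pair(f('sc8.png'),f('sc9.png'),g('sd8.png'),g('sd9.png'),'cmp10.png')
```

```text
9.0167 [0.47532147 0.14383158 0.04206758] [ 2.01016517  0.17765255 13.51419535] [ 0.10465005 -0.72341083 -0.05137445]
```

View pics/cmp10.png

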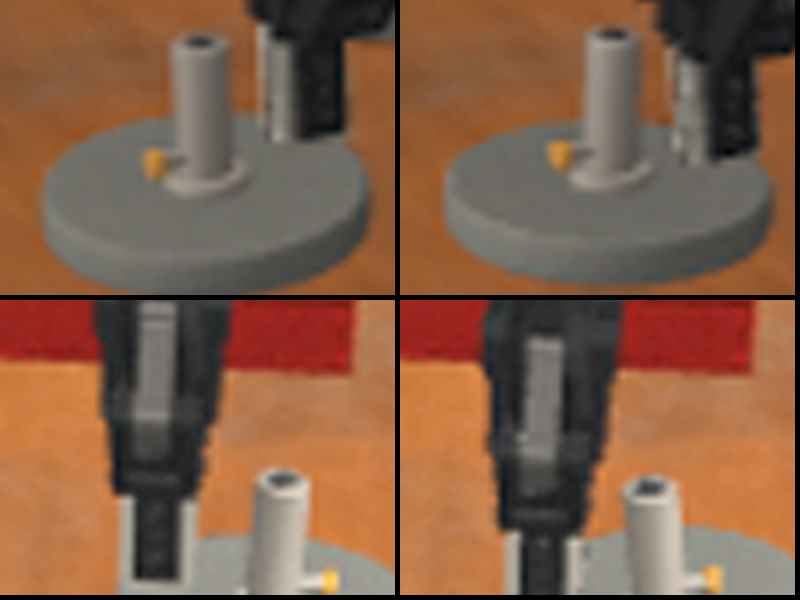

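carry_out --deltas '[{"x": -40,"y": 0,"z": 0,"roll": 0,"fingers": 0},{"x": -75,"y": 18,"z": 8,"roll": 0,"fingers": 0},{"x": -75,"y": 55,"z": 22,"roll": 0,"fingers": 0},{"x": -75,"y": 92,"z": 37,"roll": 0,"fingers": 0},{"x": -75,"y": 124,"z": 50,"roll": 0,"fingers": 0}]'

```text
clock: 9.43
tool_pos: [0.5237, 0.2682, 0.1163]
tool_rot: [0.001, 0.707, 0.0, 0.707]
contact_force: [1.3, -0.1, -0.3]
finger_gap: 0.0001
```

carry_out --deltas '[{"x": 10,"y": 0,"z": 0,"roll": 0,"fingers": 0},{"x": 40,"y": 0,"z": 0,"roll": 0,"fingers": 0},{"x": 65,"y": 0,"z": 0,"roll": 0,"fingers": 0},{"x": 65,"y": 0,"z": 0,"roll": 0,"fingers": 0},{"x": 65,"y": 0,"z": 0,"roll": 0,"fingers": 0}]'

```text
clock: 9.85
tool_pos: [0.5224, 0.2658, 0.0493]
tool_rot: [-0.001, 0.708, -0.001, 0.706]
contact_force: [0.4, 0.4, 0.4]
finger_gap: 0.0001
```

Run:
```python
from h import *
im=eyes.get_image('scene'); big(im,200,130,200,150,4,'sc11.png')
im=eyes.get_image('side'); big(im,230,220,160,120,5,'sd11.png')
s=bot.sense(); print(s['clock'],s['tool_pos'],s['contact_force'],s['joints'][5])
```

```text
9.95 [0.52330385 0.26640904 0.05098467] [ 0.34641434 -0.69246098  0.20691528] -2.3745277636234623
```

View pics/sd11.png

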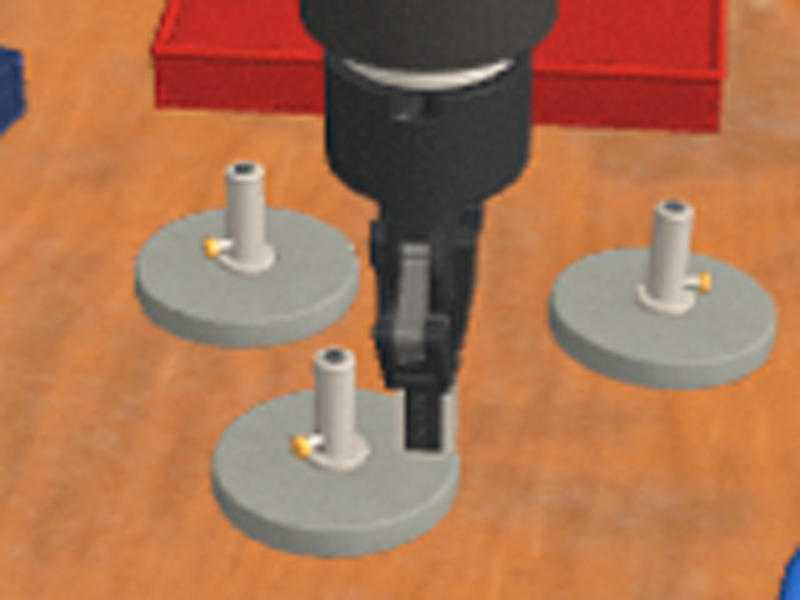

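carry_out --deltas '[{"x": 3,"y": 0,"z": 2,"roll": 0,"fingers": 0},{"x": 6,"y": 0,"z": 2,"roll": 0,"fingers": 0},{"x": 7,"y": 0,"z": 2,"roll": 0,"fingers": 0},{"x": 7,"y": 0,"z": 2,"roll": 0,"fingers": 0},{"x": 7,"y": 0,"z": 2,"roll": 0,"fingers": 0}]'

```text
clock: 10.37
tool_pos: [0.5261, 0.2669, 0.0451]
tool_rot: [0.0, 0.707, 0.0, 0.708]
contact_force: [-1.4, 0.6, 8.9]
finger_gap: -0.0005
```

carry_out --deltas '[{"x": 1,"y": 0,"z": 0,"roll": 0,"fingers": 0},{"x": 1,"y": 0,"z": 0,"roll": 0,"fingers": 0},{"x": 1,"y": 0,"z": 0,"roll": 0,"fingers": 0},{"x": 1,"y": 0,"z": 0,"roll": 0,"fingers": 0},{"x": 1,"y": 0,"z": 0,"roll": 0,"fingers": 0}]'

```text
clock: 10.78
tool_pos: [0.5261, 0.267, 0.0451]
tool_rot: [0.0, 0.706, 0.001, 0.708]
contact_force: [-5.4, -2.4, 17.3]
finger_gap: 0.0001
```

Run:
```python
from h import *
im=eyes.get_image('scene'); big(im,200,130,200,150,4,'sc12.png')
im=eyes.get_image('side'); big(im,230,220,160,120,5,'sd12.png')
s=bot.sense(); print(s['clock'],s['tool_pos'],s['contact_force'],s['ft_torque'])
r=lambda n:cv2.imread('pics/'+n)
f=lambda n:r(n)[220:370,190:390]; g=lambda n:r(n)[340:580,200:520]
pair(f('sc11.png'),f('sc12.png'),g('sd11.png'),g('sd12.png'),'cmp12.png')
```

```text
10.8833 [0.52604426 0.26691795 0.04501426] [-6.2874742  -2.93928717 18.18231264] [-0.73547918  1.98643015  0.01767055]
```

View pics/cmp12.png

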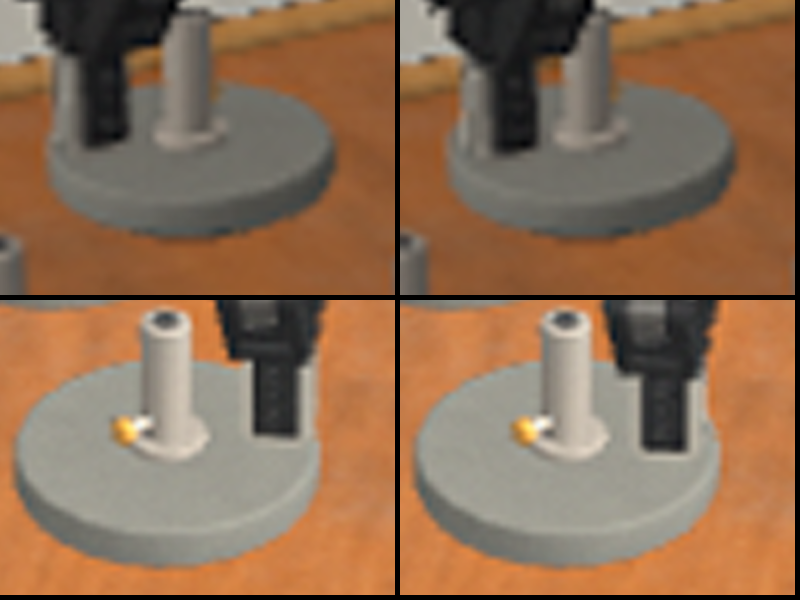

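carry_out --deltas '[{"x": -40,"y": 0,"z": 0,"roll": 0,"fingers": 0},{"x": -75,"y": -20,"z": 8,"roll": 0,"fingers": 0},{"x": -75,"y": -58,"z": 23,"roll": 0,"fingers": 0},{"x": -75,"y": -97,"z": 38,"roll": 0,"fingers": 0},{"x": -75,"y": -137,"z": 54,"roll": 0,"fingers": 0}]'

```text
clock: 11.3
tool_pos: [0.5794, 0.1302, 0.1191]
tool_rot: [0.0, 0.706, 0.001, 0.708]
contact_force: [0.5, -0.2, -0.2]
finger_gap: -0.0002
```

carry_out --deltas '[{"x": 10,"y": 0,"z": 0,"roll": 0,"fingers": 0},{"x": 40,"y": 0,"z": 0,"roll": 0,"fingers": 0},{"x": 65,"y": 0,"z": 0,"roll": 0,"fingers": 0},{"x": 65,"y": 0,"z": 0,"roll": 0,"fingers": 0},{"x": 65,"y": 0,"z": 0,"roll": 0,"fingers": 0}]'

```text
clock: 11.72
tool_pos: [0.5782, 0.1304, 0.0519]
tool_rot: [-0.0, 0.708, -0.001, 0.706]
contact_force: [0.9, 0.5, -0.2]
finger_gap: 0.0004
```

Run:
```python
from h import *
im=eyes.get_image('scene'); big(im,240,140,160,120,5,'sc13.png')
im=eyes.get_image('side'); big(im,210,200,160,120,5,'sd13.png')
s=bot.sense(); print(s['clock'],s['tool_pos'],s['contact_force'],s['joints'][5])
```

```text
11.8167 [0.57971493 0.13164055 0.05396311] [-0.01936879  1.09763056  1.15637231] -2.122611436064673
```

View pics/sc13.png

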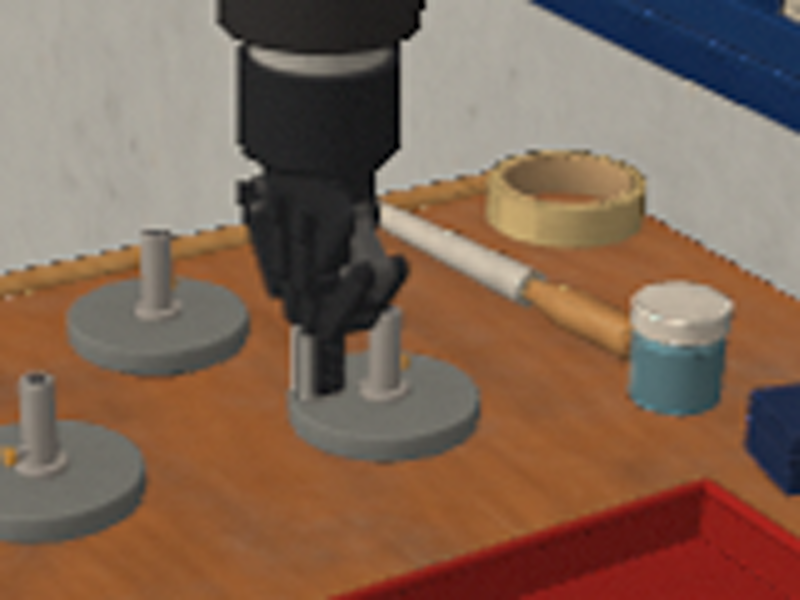

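carry_out --deltas '[{"x": 4,"y": 0,"z": 2,"roll": 0,"fingers": 0},{"x": 8,"y": 0,"z": 2,"roll": 0,"fingers": 0},{"x": 10,"y": 0,"z": 2,"roll": 0,"fingers": 0},{"x": 10,"y": 0,"z": 2,"roll": 0,"fingers": 0},{"x": 10,"y": 0,"z": 2,"roll": 0,"fingers": 0}]'

```text
clock: 12.23
tool_pos: [0.5812, 0.1317, 0.0431]
tool_rot: [0.0, 0.707, 0.0, 0.707]
contact_force: [-1.5, 2.3, 3.2]
finger_gap: 0.0005
```

carry_out --deltas '[{"x": 1,"y": 0,"z": 0,"roll": 0,"fingers": 0},{"x": 2,"y": 0,"z": 0,"roll": 0,"fingers": 0},{"x": 2,"y": 0,"z": 0,"roll": 0,"fingers": 0},{"x": 2,"y": 0,"z": 0,"roll": 0,"fingers": 0},{"x": 2,"y": 0,"z": 0,"roll": 0,"fingers": 0}]'

```text
clock: 12.65
tool_pos: [0.5811, 0.1317, 0.0423]
tool_rot: [-0.0, 0.707, 0.001, 0.708]
contact_force: [-7.0, 3.3, 16.4]
finger_gap: -0.0003
```

Run:
```python
from h import *
im=eyes.get_image('scene'); big(im,240,140,160,120,5,'sc14.png')
im=eyes.get_image('side'); big(im,210,200,160,120,5,'sd14.png')
s=bot.sense(); print(s['clock'],s['tool_pos'],s['contact_force'],s['ft_torque'])
r=lambda n:cv2.imread('pics/'+n)
f=lambda n:r(n)[290:470,270:510]; g=lambda n:r(n)[210:510,180:580]
pair(f('sc13.png'),f('sc14.png'),g('sd13.png'),g('sd14.png'),'cmp14.png')
```

```text
12.75 [0.58109176 0.13172728 0.04233778] [-8.31836115  3.14314991 15.95223204] [ 1.2786446   2.66244665 -0.00723678]
```

View pics/cmp14.png

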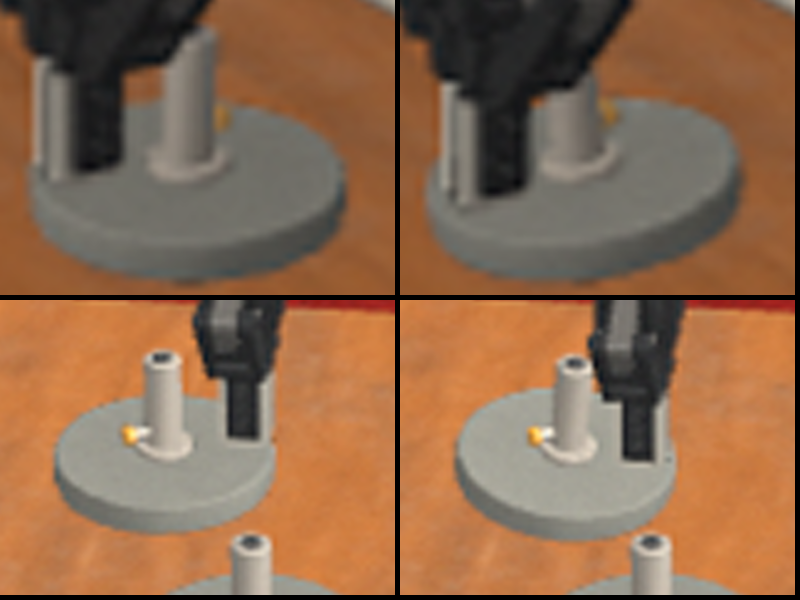

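carry_out --deltas '[{"x": -40,"y": 0,"z": 0,"roll": 0,"fingers": 0},{"x": -80,"y": 0,"z": 0,"roll": 0,"fingers": 50},{"x": -85,"y": -1,"z": 20,"roll": 0,"fingers": 60},{"x": -85,"y": -1,"z": 33,"roll": 0,"fingers": 60},{"x": -85,"y": -1,"z": 33,"roll": 0,"fingers": 60}]'

```text
clock: 13.17
tool_pos: [0.6163, 0.1303, 0.1268]
tool_rot: [0.0, 0.706, 0.0, 0.708]
contact_force: [0.4, -0.4, 0.8]
finger_gap: 0.0483
```

Run:
```python
from h import *
p=eyes.camera_params('wrist'); s=bot.sense(); im=eyes.get_image('wrist'); cv2.imwrite('pics/w15.png',im[:,:,::-1])
print(s['clock'],s['tool_pos'],s['contact_force'],s['finger_gap'],proj(p,[.6145,.1295,.065]))
im=eyes.get_image('scene'); big(im,240,130,160,120,5,'sc15.png')
im=eyes.get_image('side'); big(im,210,200,160,120,5,'sd15.png')
import pickle; pickle.dump(p,open('w15.pkl','wb'))
```

```text
13.1667 [0.61629544 0.13030214 0.12678968] [ 0.3926467  -0.41275045  0.76953264] 0.04827992712029615 [315.667355   279.36209359]
```

View pics/w15.png

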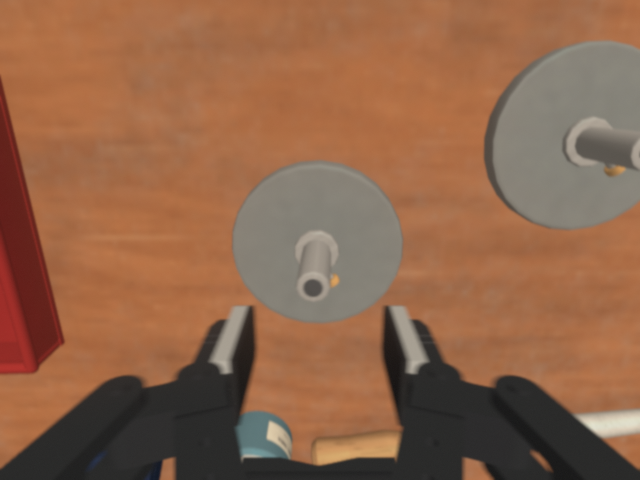

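View pics/sc15.png

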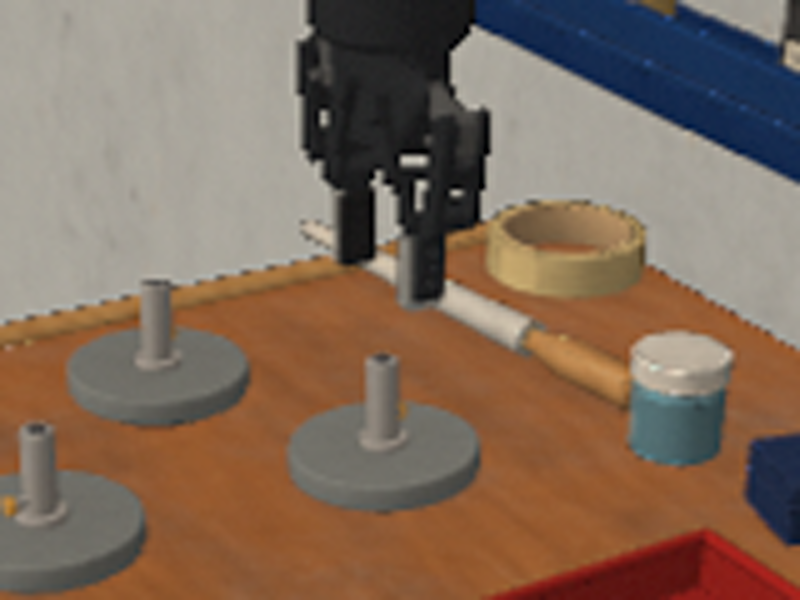

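View pics/sd15.png

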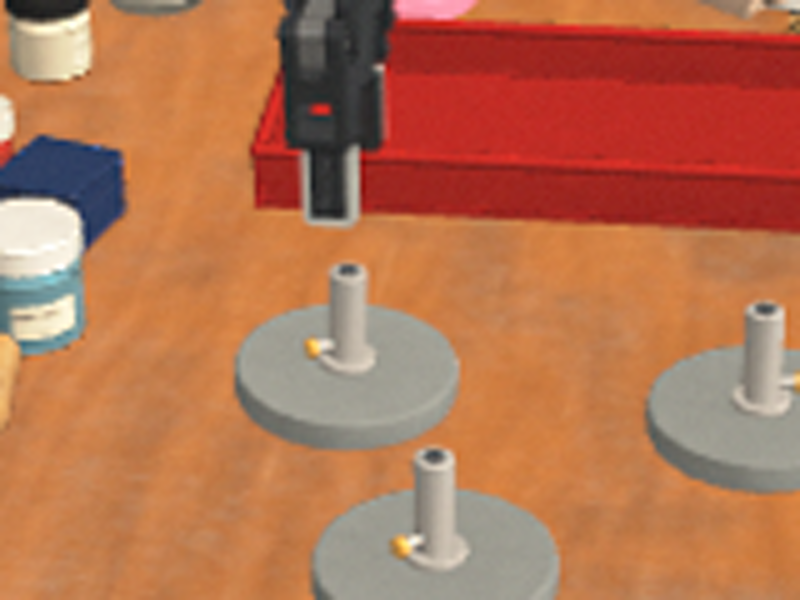

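Run:
```python
from h import *
import pickle; p=pickle.load(open('w15.pkl','rb'))
print(unproj(p,(313,288),.065),unproj(p,(317.5,242),.02))
print('tray corner',unproj(p,(63,342),.034))
P={n:eyes.camera_params(n) for n in('side','scene')}
print(unproj(P['side'],(348/5+210-.3,270/5+200-.4),.065),unproj(P['scene'],(382/5+240-.4,358/5+130-.4),.065))
```

```text
[0.61876187 0.12828166 0.065     ] [0.61194163 0.13027289 0.02      ]
tray corner [ 0.66595485 -0.0113875   0.034     ]
[0.61266864 0.13037771 0.065     ] [0.61498441 0.13103787 0.065     ]
```

carry_out --deltas '[{"x": 30,"y": 0,"z": 0,"roll": 0,"fingers": 45},{"x": 60,"y": 0,"z": 0,"roll": 0,"fingers": 45},{"x": 60,"y": 0,"z": 0,"roll": 0,"fingers": 45},{"x": 60,"y": 0,"z": 0,"roll": 0,"fingers": 45},{"x": 60,"y": 0,"z": 0,"roll": 0,"fingers": 45}]'

```text
clock: 13.73
tool_pos: [0.6142, 0.1303, 0.0665]
tool_rot: [-0.0, 0.707, 0.0, 0.707]
contact_force: [0.7, 0.1, 0.5]
finger_gap: 0.0451
```

Run:
```python
from h import *
im=eyes.get_image('scene'); big(im,240,130,160,120,5,'sc16.png')
im=eyes.get_image('side'); big(im,210,200,160,120,5,'sd16.png')
s=bot.sense(); print(s['clock'],s['tool_pos'],s['contact_force'],s['finger_gap'])
```

```text
13.8333 [0.61480503 0.13058762 0.06734585] [0.21976292 0.38281043 0.45258608] 0.045171426927596674
```

View pics/sc16.png

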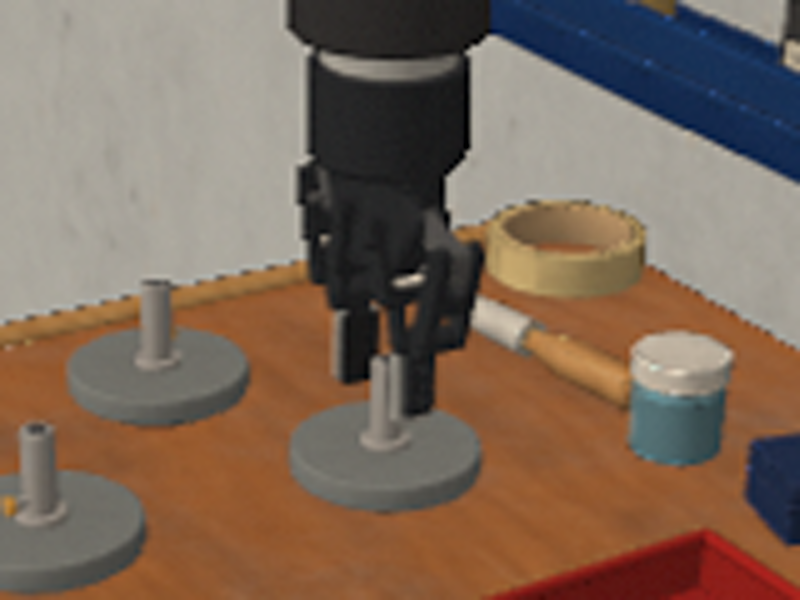

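View pics/sd16.png

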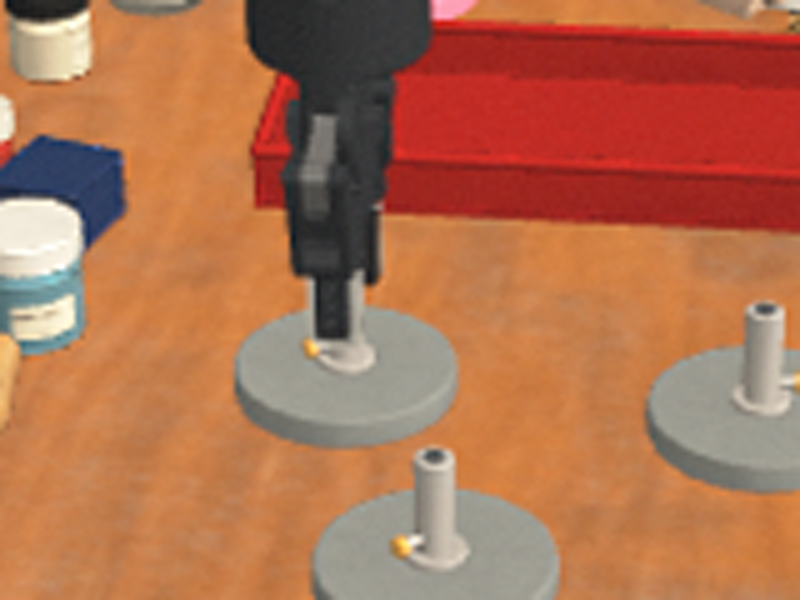

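carry_out --deltas '[{"x": 3,"y": 0,"z": -1,"roll": 0,"fingers": 40},{"x": 3,"y": 0,"z": -1,"roll": 0,"fingers": 20},{"x": 3,"y": 0,"z": -1,"roll": 0,"fingers": 5},{"x": 3,"y": 0,"z": -1,"roll": 0,"fingers": 5},{"x": 3,"y": 0,"z": -1,"roll": 0,"fingers": 5}]' --newtons 60

```text
clock: 14.25
tool_pos: [0.613, 0.13, 0.0633]
tool_rot: [-0.0, 0.707, 0.0, 0.707]
contact_force: [-1.6, -0.7, 5.9]
finger_gap: 0.0143
```

carry_out --deltas '[{"x": 0,"y": 0,"z": 0,"roll": 0,"fingers": 5},{"x": 0,"y": 0,"z": 0,"roll": 0,"fingers": 5},{"x": -5,"y": 0,"z": 0,"roll": 0,"fingers": 5},{"x": -12,"y": 0,"z": 0,"roll": 0,"fingers": 5},{"x": -20,"y": 0,"z": 0,"roll": 0,"fingers": 5}]'

```text
clock: 14.67
tool_pos: [0.6124, 0.1299, 0.0824]
tool_rot: [-0.0, 0.708, -0.0, 0.707]
contact_force: [-0.3, 0.3, -4.6]
finger_gap: 0.0142
```

Run:
```python
from h import *
im=eyes.get_image('scene'); big(im,240,130,200,150,4,'sc17.png')
im=eyes.get_image('side'); big(im,210,170,200,150,4,'sd17.png')
s=bot.sense(); print(s['clock'],s['tool_pos'],s['contact_force'],s['finger_gap'])
```

```text
14.7667 [0.61381336 0.13055479 0.08416221] [ 1.39790038  0.10227613 -4.9247405 ] 0.014082733590545902
```

View pics/sc17.png

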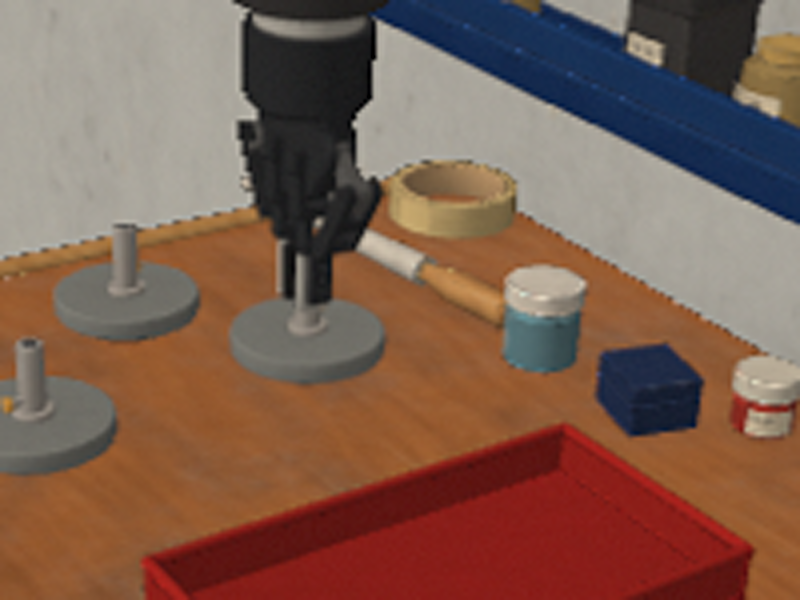

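View pics/sd17.png

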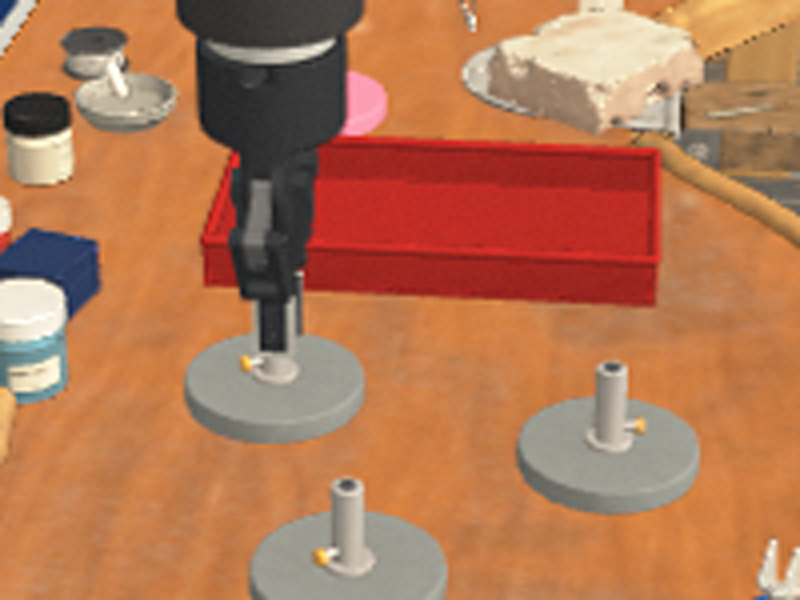

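carry_out --deltas '[{"x": -35,"y": 0,"z": 0,"roll": 0,"fingers": 5},{"x": -65,"y": -25,"z": 0,"roll": 0,"fingers": 5},{"x": -85,"y": -60,"z": 0,"roll": 0,"fingers": 5},{"x": -105,"y": -95,"z": 0,"roll": 0,"fingers": 5},{"x": -118,"y": -130,"z": 0,"roll": 0,"fingers": 5}]'

```text
clock: 15.18
tool_pos: [0.6133, -0.0008, 0.203]
tool_rot: [-0.0, 0.706, 0.001, 0.708]
contact_force: [1.4, -0.6, -3.7]
finger_gap: 0.0139
```

carry_out --deltas '[{"x": 0,"y": -35,"z": 1,"roll": 0,"fingers": 5},{"x": 0,"y": -70,"z": 2,"roll": 0,"fingers": 5},{"x": 0,"y": -100,"z": 3,"roll": 0,"fingers": 5},{"x": 0,"y": -112,"z": 3,"roll": 0,"fingers": 5},{"x": 0,"y": -112,"z": 3,"roll": 0,"fingers": 5}]'

```text
clock: 15.6
tool_pos: [0.6153, -0.1147, 0.2002]
tool_rot: [0.001, 0.707, -0.001, 0.707]
contact_force: [0.8, 0.3, -3.4]
finger_gap: 0.0142
```

Run:
```python
from h import *
import pickle
p=eyes.camera_params('wrist'); s=bot.sense(); im=eyes.get_image('wrist'); cv2.imwrite('pics/w18.png',im[:,:,::-1])
print(s['clock'],s['tool_pos'],s['contact_force'],s['finger_gap'],np.abs(s['qd']).max())
pickle.dump(p,open('w18.pkl','wb'))
```

```text
15.6 [ 0.61531022 -0.11465852  0.20022058] [ 0.76921133  0.30605178 -3.38116613] 0.01420931186783465 0.04922089961366127
```

View pics/w18.png

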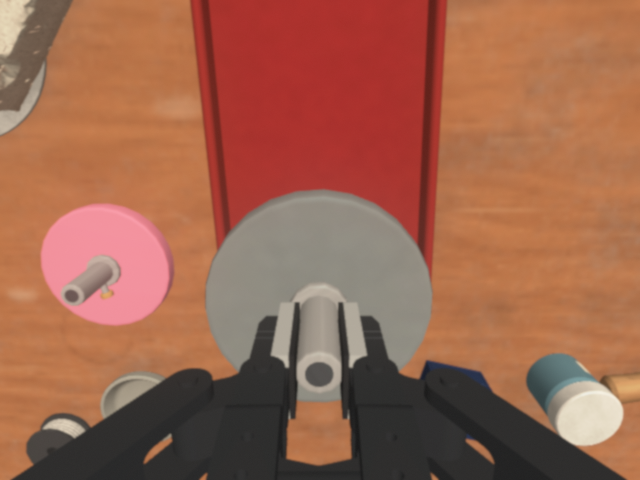

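Run:
```python
from h import *
import pickle
p=pickle.load(open('w18.pkl','rb'))
for q in [(192,0),(205,125),(217,245),(446,0),(440,130),(433,265)]: print(q,unproj(p,q,.034).round(4))
im=cv2.imread('pics/w18.png')[:,:,::-1]; big(im,170,0,300,225,2.6,'w18z.png')
```

```text
(192, 0) [ 0.4808 -0.1879  0.034 ]
(205, 125) [ 0.5516 -0.1863  0.034 ]
(217, 245) [ 0.6324 -0.1848  0.034 ]
(446, 0) [ 0.4812 -0.0391  0.034 ]
(440, 130) [ 0.5552 -0.0363  0.034 ]
(433, 265) [ 0.6478 -0.0334  0.034 ]
```

View pics/w18z.png

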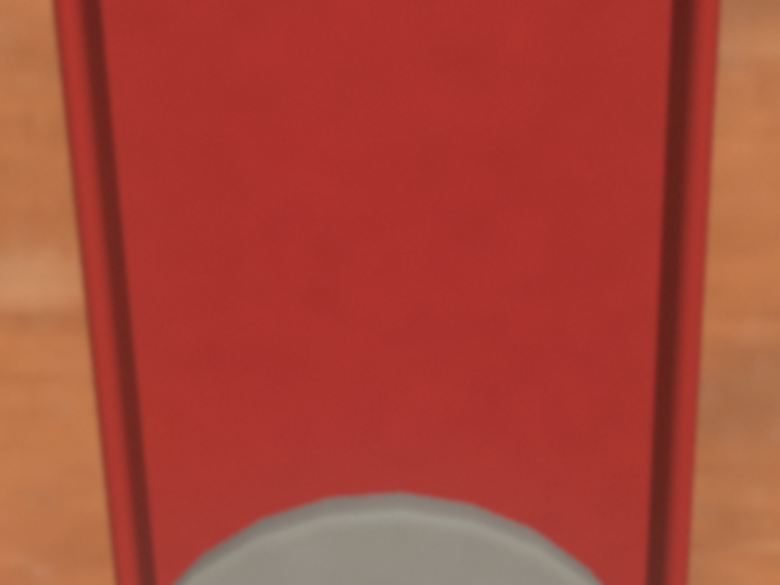

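carry_out --deltas '[{"x": 20,"y": 4,"z": 1,"roll": 0,"fingers": 5},{"x": 50,"y": 4,"z": 1,"roll": 0,"fingers": 5},{"x": 80,"y": 4,"z": 1,"roll": 0,"fingers": 5},{"x": 105,"y": 4,"z": 1,"roll": 0,"fingers": 5},{"x": 122,"y": 4,"z": 1,"roll": 0,"fingers": 5}]'

```text
clock: 16.07
tool_pos: [0.6156, -0.1065, 0.0758]
tool_rot: [-0.0, 0.708, 0.0, 0.706]
contact_force: [-0.9, 0.6, -3.7]
finger_gap: 0.014
```

carry_out --deltas '[{"x": 2,"y": 0,"z": 0,"roll": 0,"fingers": 5},{"x": 4,"y": 0,"z": 0,"roll": 0,"fingers": 5},{"x": 6,"y": 0,"z": 0,"roll": 0,"fingers": 5},{"x": 7,"y": 0,"z": 0,"roll": 0,"fingers": 5},{"x": 7,"y": 0,"z": 0,"roll": 0,"fingers": 5}]'

```text
clock: 16.48
tool_pos: [0.6177, -0.1076, 0.0728]
tool_rot: [-0.0, 0.706, 0.0, 0.708]
contact_force: [-0.2, 0.0, -4.5]
finger_gap: 0.014
```

Run:
```python
from h import *
im=eyes.get_image('scene'); big(im,260,170,200,150,4,'sc19.png')
im=eyes.get_image('side'); big(im,210,150,200,150,4,'sd19.png')
s=bot.sense(); print(s['clock'],s['tool_pos'],s['contact_force'],s['finger_gap'])
```

```text
16.5833 [ 0.61744172 -0.10779668  0.07264183] [ 0.7099485  -1.21213362 -2.8506353 ] 0.01387036370217329
```

View pics/sc19.png

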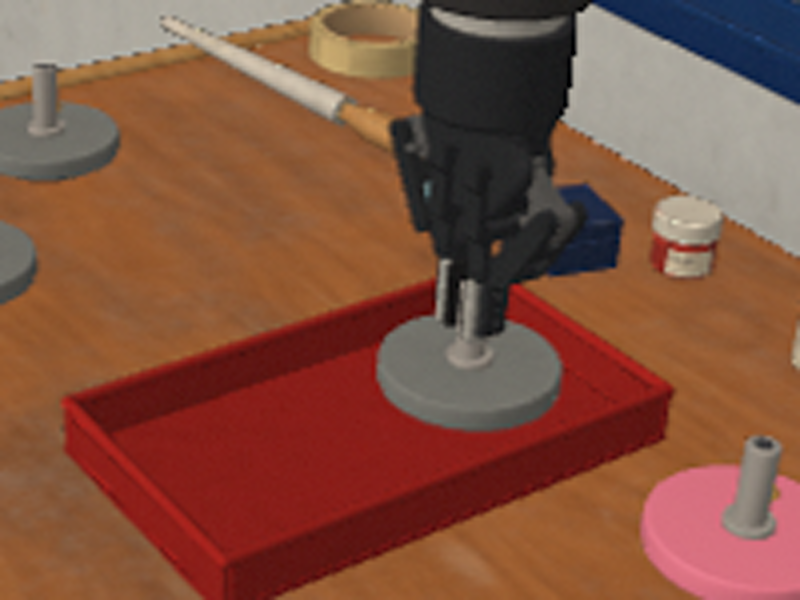

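View pics/sd19.png

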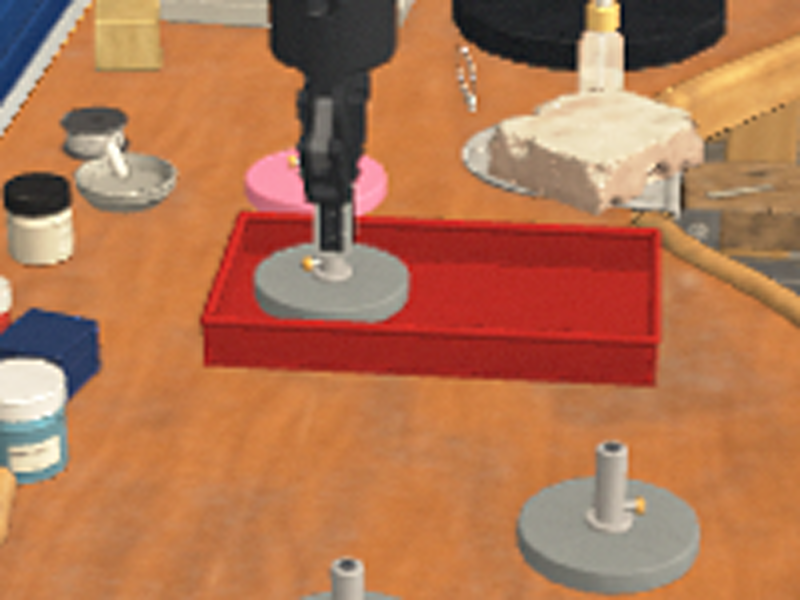

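carry_out --deltas '[{"x": 1,"y": 0,"z": 0,"roll": 0,"fingers": 5},{"x": 2,"y": 0,"z": 0,"roll": 0,"fingers": 5},{"x": 4,"y": 0,"z": 0,"roll": 0,"fingers": 5},{"x": 5,"y": 0,"z": 0,"roll": 0,"fingers": 5},{"x": 5,"y": 0,"z": 0,"roll": 0,"fingers": 5}]'

```text
clock: 17.0
tool_pos: [0.6172, -0.1081, 0.0672]
tool_rot: [-0.0, 0.707, -0.0, 0.707]
contact_force: [-1.4, -0.4, 2.4]
finger_gap: 0.0141
```

carry_out --deltas '[{"x": 0,"y": 0,"z": 0,"roll": 0,"fingers": 20},{"x": 0,"y": 0,"z": 0,"roll": 0,"fingers": 35},{"x": 0,"y": 0,"z": 0,"roll": 0,"fingers": 45},{"x": 0,"y": 0,"z": 0,"roll": 0,"fingers": 45},{"x": -10,"y": 0,"z": 0,"roll": 0,"fingers": 45}]'

```text
clock: 17.42
tool_pos: [0.6157, -0.1079, 0.075]
tool_rot: [0.0, 0.708, -0.0, 0.706]
contact_force: [-0.8, -0.6, 0.1]
finger_gap: 0.0452
```

carry_out --deltas '[{"x": -20,"y": 0,"z": 0,"roll": 0,"fingers": 45},{"x": -55,"y": 0,"z": 0,"roll": 0,"fingers": 45},{"x": -75,"y": 15,"z": -10,"roll": 0,"fingers": 45},{"x": -75,"y": 45,"z": -30,"roll": 0,"fingers": 45},{"x": -75,"y": 75,"z": -55,"roll": 0,"fingers": 45}]'

```text
clock: 17.83
tool_pos: [0.5632, -0.0325, 0.1537]
tool_rot: [0.001, 0.706, -0.0, 0.709]
contact_force: [0.5, 1.3, -0.9]
finger_gap: 0.0454
```

Run:
```python
from h import *
im=eyes.get_image('scene'); big(im,200,150,240,180,3.3,'sc20.png')
im=eyes.get_image('side'); big(im,210,180,240,180,3.3,'sd20.png')
s=bot.sense(); print(s['clock'],s['tool_pos'],s['contact_force'],s['finger_gap'])
```

```text
17.9333 [ 0.55935491 -0.03025784  0.1530058 ] [ 0.68982906 -0.8264809   0.69195505] 0.0451483002045644
```

View pics/sc20.png

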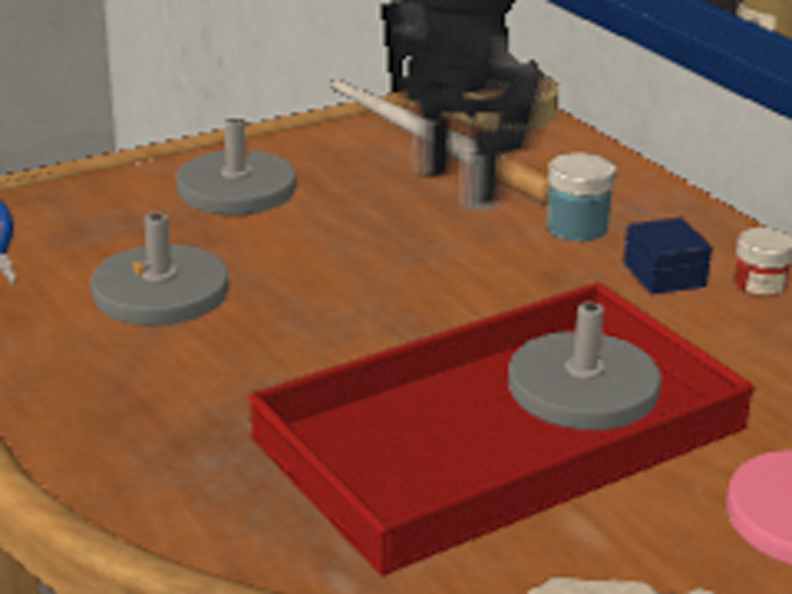

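View pics/sd20.png

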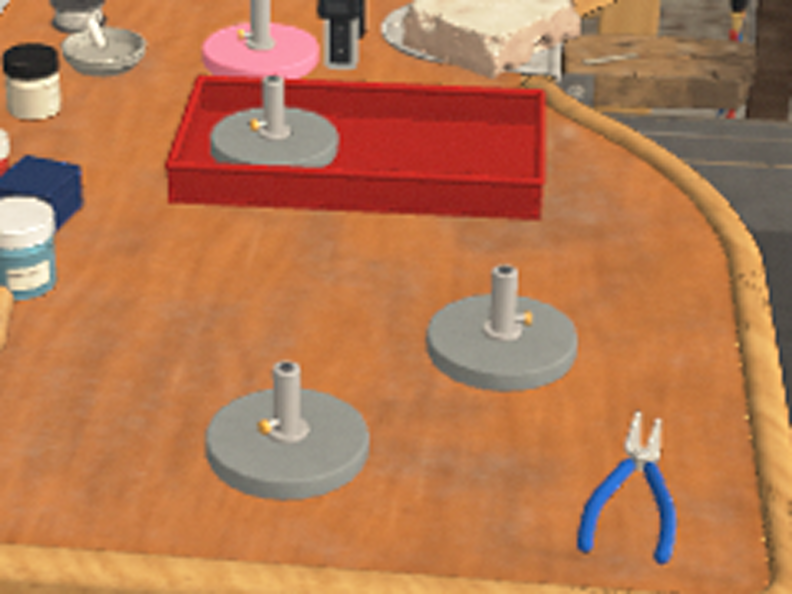

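Run:
```python
from h import *
P={n:eyes.camera_params(n) for n in('side','scene')}
print(unproj(P['side'],(505/3.3+210-.3,270/3.3+180-.3),.065),unproj(P['scene'],(155/3.3+200-.3,216/3.3+150-.3),.065))
print('disc',unproj(P['side'],(502/3.3+210-.3,330/3.3+180-.3),.02),unproj(P['scene'],(160/3.3+200-.3,275/3.3+150-.3),.02))
print(bot.sense()['tool_pos'])
```

```text
[0.43739742 0.14234905 0.065     ] [0.43884863 0.14274054 0.065     ]
disc [0.43749535 0.14088252 0.02      ] [0.43854635 0.13994528 0.02      ]
[ 0.55935491 -0.03025784  0.1530058 ]
```

carry_out --deltas '[{"x": 0,"y": 33,"z": -23,"roll": 0,"fingers": 45},{"x": 0,"y": 66,"z": -46,"roll": 0,"fingers": 45},{"x": 0,"y": 99,"z": -70,"roll": 0,"fingers": 45},{"x": 0,"y": 132,"z": -93,"roll": 0,"fingers": 45},{"x": 0,"y": 160,"z": -113,"roll": 0,"fingers": 45}]'

```text
clock: 18.35
tool_pos: [0.4477, 0.1285, 0.1524]
tool_rot: [0.0, 0.707, 0.0, 0.707]
contact_force: [0.6, 1.1, 0.5]
finger_gap: 0.0446
```

carry_out --deltas '[{"x": 0,"y": 13,"z": -9,"roll": 0,"fingers": 45},{"x": 10,"y": 13,"z": -9,"roll": 0,"fingers": 45},{"x": 25,"y": 13,"z": -9,"roll": 0,"fingers": 45},{"x": 25,"y": 13,"z": -9,"roll": 0,"fingers": 45},{"x": 25,"y": 13,"z": -9,"roll": 0,"fingers": 45}]'

```text
clock: 18.77
tool_pos: [0.4398, 0.14, 0.1268]
tool_rot: [-0.0, 0.707, -0.0, 0.707]
contact_force: [0.3, -0.2, 0.0]
finger_gap: 0.0448
```

Run:
```python
from h import *
im=eyes.get_image('scene'); big(im,180,140,160,120,5,'sc21.png')
im=eyes.get_image('side'); big(im,280,190,160,120,5,'sd21.png')
s=bot.sense(); print(s['clock'],s['tool_pos'],s['contact_force'],s['finger_gap'])
```

```text
18.8667 [0.44042541 0.14012477 0.12737638] [ 0.48321506 -0.27814281  0.26989989] 0.04491450302757273
```

View pics/sc21.png

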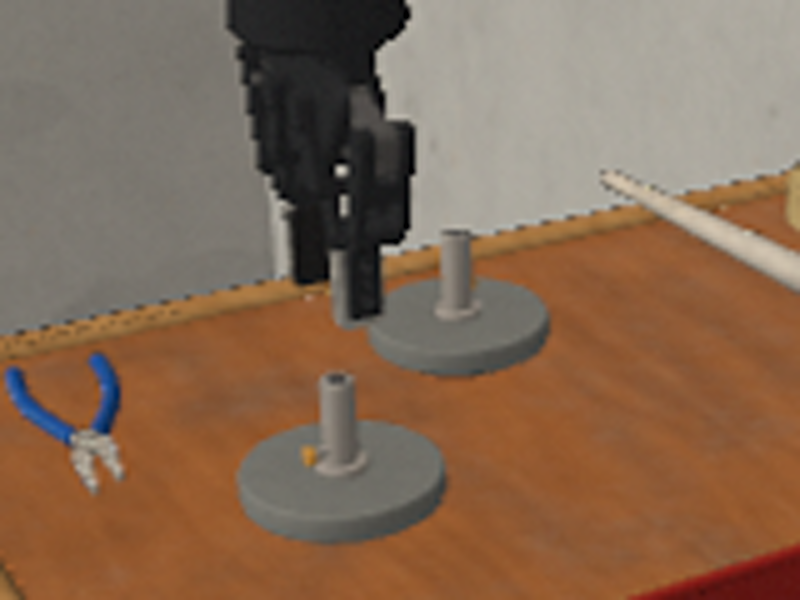

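View pics/sd21.png

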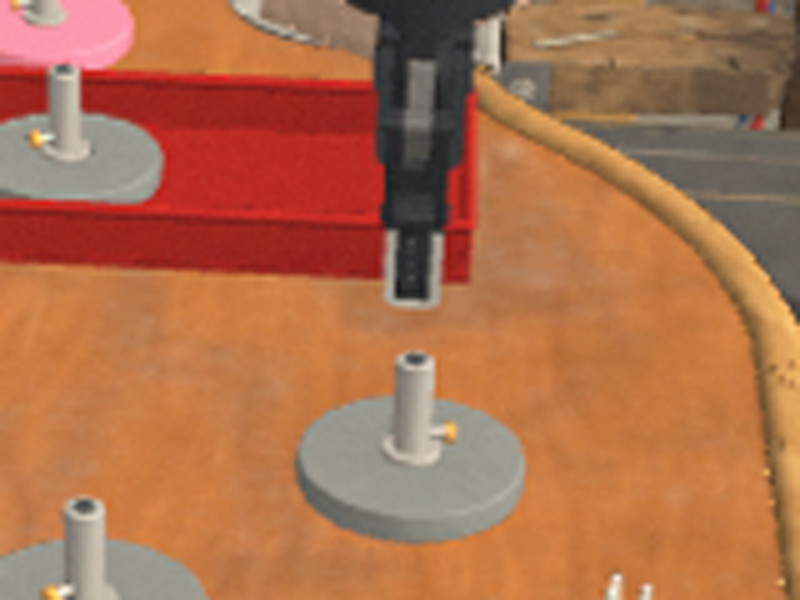

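Aligned. Descend 63 mm and grip.

carry_out --deltas '[{"x": 30,"y": 1,"z": -2,"roll": 0,"fingers": 45},{"x": 58,"y": 1,"z": -2,"roll": 0,"fingers": 45},{"x": 63,"y": 1,"z": -2,"roll": 0,"fingers": 45},{"x": 63,"y": 1,"z": -2,"roll": 0,"fingers": 45},{"x": 63,"y": 1,"z": -2,"roll": 0,"fingers": 45}]'

```text
clock: 19.28
tool_pos: [0.4386, 0.1412, 0.0645]
tool_rot: [-0.0, 0.707, -0.0, 0.707]
contact_force: [0.3, -0.3, 0.3]
finger_gap: 0.045
```

carry_out --deltas '[{"x": 0,"y": 0,"z": 0,"roll": 0,"fingers": 30},{"x": 0,"y": 0,"z": 0,"roll": 0,"fingers": 15},{"x": 0,"y": 0,"z": 0,"roll": 0,"fingers": 5},{"x": 0,"y": 0,"z": 0,"roll": 0,"fingers": 5},{"x": 0,"y": 0,"z": 0,"roll": 0,"fingers": 5}]' --newtons 60

```text
clock: 19.7
tool_pos: [0.4387, 0.1419, 0.0649]
tool_rot: [0.0, 0.706, 0.001, 0.708]
contact_force: [-1.9, 1.4, 7.6]
finger_gap: 0.0139
```

carry_out --deltas '[{"x": 0,"y": 0,"z": 0,"roll": 0,"fingers": 5},{"x": 0,"y": 0,"z": 0,"roll": 0,"fingers": 5},{"x": -5,"y": 0,"z": 0,"roll": 0,"fingers": 5},{"x": -12,"y": 0,"z": 0,"roll": 0,"fingers": 5},{"x": -20,"y": 0,"z": 0,"roll": 0,"fingers": 5}]'

```text
clock: 20.12
tool_pos: [0.4374, 0.1407, 0.0839]
tool_rot: [-0.0, 0.707, -0.0, 0.707]
contact_force: [-0.5, 0.4, -4.1]
finger_gap: 0.0142
```

Run:
```python
from h import *
im=eyes.get_image('scene'); big(im,180,140,160,120,5,'sc22.png')
im=eyes.get_image('side'); big(im,280,190,160,120,5,'sd22.png')
s=bot.sense(); print(s['clock'],s['tool_pos'],s['contact_force'],s['finger_gap'])
```

```text
20.2167 [0.43854377 0.14156892 0.0850549 ] [ 0.4024313  -0.18406805 -4.50656262] 0.013921855960360918
```

View pics/sc22.png

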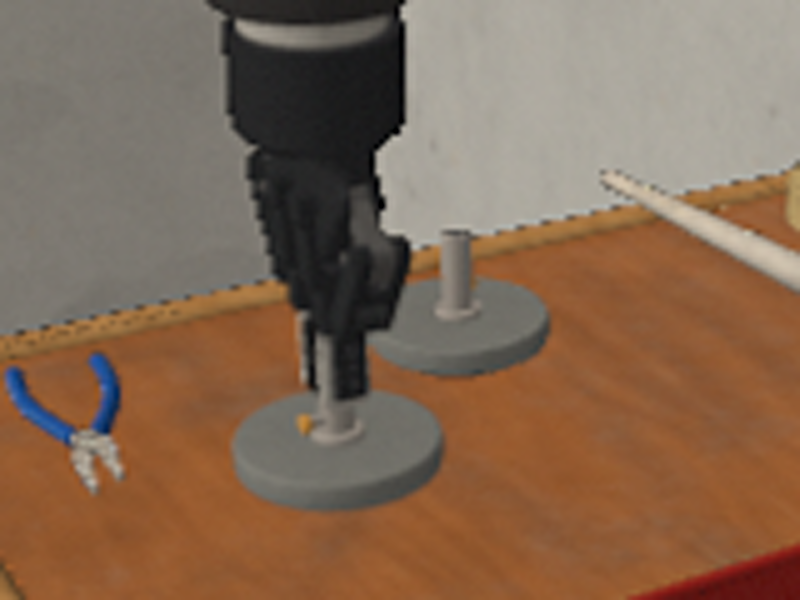

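View pics/sd22.png

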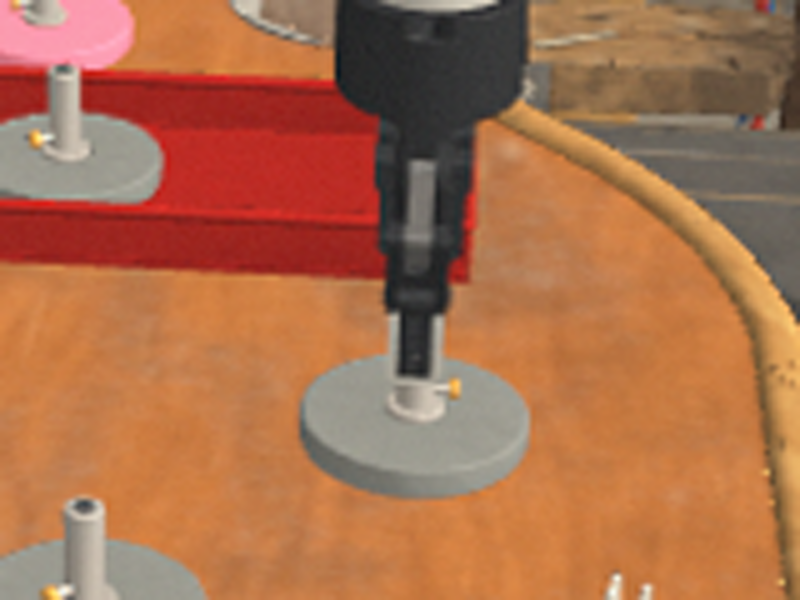

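carry_out --deltas '[{"x": -35,"y": 0,"z": 0,"roll": 0,"fingers": 5},{"x": -65,"y": -25,"z": 5,"roll": 0,"fingers": 5},{"x": -70,"y": -60,"z": 13,"roll": 0,"fingers": 5},{"x": -70,"y": -96,"z": 20,"roll": 0,"fingers": 5},{"x": -70,"y": -132,"z": 28,"roll": 0,"fingers": 5}]'

```text
clock: 20.63
tool_pos: [0.466, 0.0081, 0.1546]
tool_rot: [-0.0, 0.706, 0.001, 0.708]
contact_force: [0.2, 0.4, -3.3]
finger_gap: 0.0138
```

carry_out --deltas '[{"x": 0,"y": -36,"z": 6,"roll": 0,"fingers": 5},{"x": 0,"y": -72,"z": 12,"roll": 0,"fingers": 5},{"x": 0,"y": -105,"z": 18,"roll": 0,"fingers": 5},{"x": 0,"y": -122,"z": 20,"roll": 0,"fingers": 5},{"x": 0,"y": -122,"z": 20,"roll": 0,"fingers": 5}]'

```text
clock: 21.05
tool_pos: [0.4856, -0.1158, 0.1532]
tool_rot: [0.001, 0.707, -0.001, 0.707]
contact_force: [-0.1, 0.9, -3.2]
finger_gap: 0.0139
```

Run:
```python
from h import *
im=eyes.get_image('scene'); big(im,260,170,200,150,4,'sc23.png')
im=eyes.get_image('side'); big(im,210,150,200,150,4,'sd23.png')
s=bot.sense(); print(s['clock'],s['tool_pos'],s['contact_force'],s['finger_gap'])
```

```text
21.15 [ 0.48539636 -0.11361643  0.15316992] [-0.95220165 -0.11550924 -3.38561931] 0.014119146840717627
```

View pics/sc23.png

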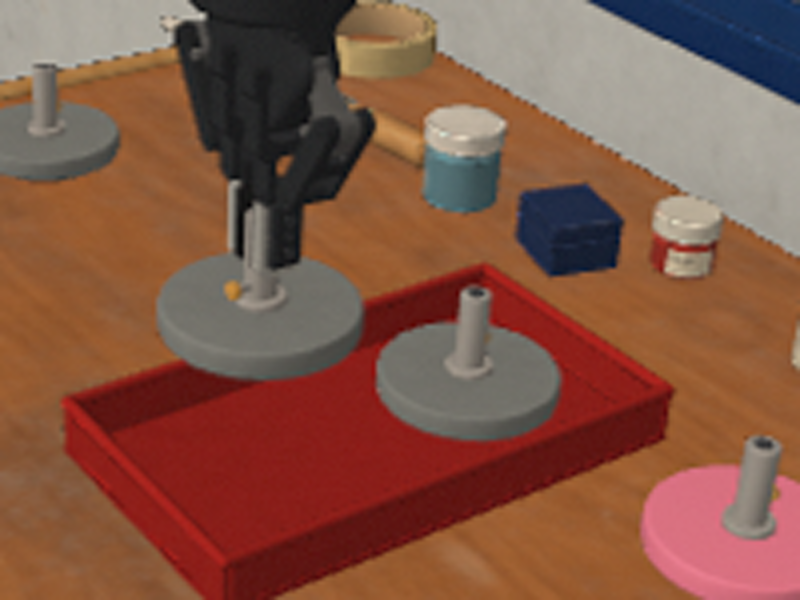

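View pics/sd23.png

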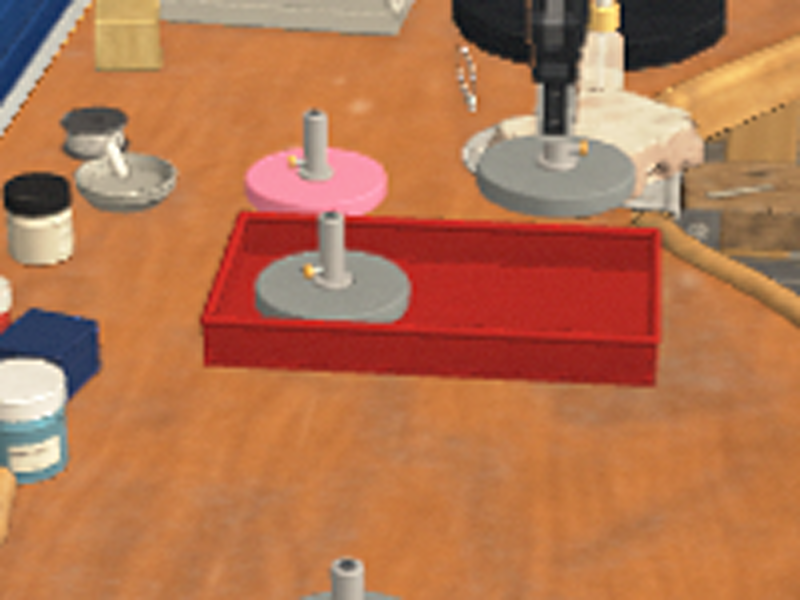

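carry_out --deltas '[{"x": 20,"y": 1,"z": 1,"roll": 0,"fingers": 5},{"x": 45,"y": 1,"z": 1,"roll": 0,"fingers": 5},{"x": 65,"y": 1,"z": 1,"roll": 0,"fingers": 5},{"x": 76,"y": 1,"z": 1,"roll": 0,"fingers": 5},{"x": 77,"y": 1,"z": 1,"roll": 0,"fingers": 5}]'

```text
clock: 21.57
tool_pos: [0.4851, -0.111, 0.0743]
tool_rot: [-0.0, 0.709, 0.0, 0.706]
contact_force: [-0.2, -0.4, -3.4]
finger_gap: 0.0137
```

carry_out --deltas '[{"x": 1,"y": 0,"z": 0,"roll": 0,"fingers": 5},{"x": 3,"y": 0,"z": 0,"roll": 0,"fingers": 5},{"x": 4,"y": 0,"z": 0,"roll": 0,"fingers": 5},{"x": 5,"y": 0,"z": 0,"roll": 0,"fingers": 5},{"x": 6,"y": 0,"z": 0,"roll": 0,"fingers": 5}]'

```text
clock: 21.98
tool_pos: [0.4873, -0.1118, 0.0712]
tool_rot: [0.0, 0.707, 0.0, 0.708]
contact_force: [-0.2, 0.1, -3.1]
finger_gap: 0.0139
```

carry_out --deltas '[{"x": 0,"y": 0,"z": 0,"roll": 0,"fingers": 5},{"x": 1,"y": 0,"z": 0,"roll": 0,"fingers": 5},{"x": 1,"y": 0,"z": 0,"roll": 0,"fingers": 5},{"x": 1,"y": 0,"z": 0,"roll": 0,"fingers": 5},{"x": 1,"y": 0,"z": 0,"roll": 0,"fingers": 5}]'

```text
clock: 22.4
tool_pos: [0.4869, -0.1119, 0.0696]
tool_rot: [0.0, 0.707, -0.0, 0.707]
contact_force: [-0.8, -0.5, -3.8]
finger_gap: 0.0139
```

carry_out --deltas '[{"x": 1,"y": 0,"z": 0,"roll": 0,"fingers": 5},{"x": 2,"y": 0,"z": 0,"roll": 0,"fingers": 5},{"x": 2,"y": 0,"z": 0,"roll": 0,"fingers": 5},{"x": 2,"y": 0,"z": 0,"roll": 0,"fingers": 5},{"x": 2,"y": 0,"z": 0,"roll": 0,"fingers": 5}]'

```text
clock: 22.82
tool_pos: [0.4873, -0.1118, 0.0689]
tool_rot: [-0.0, 0.707, 0.0, 0.708]
contact_force: [-4.7, 2.9, 13.8]
finger_gap: 0.0139
```

Seated. Release and lift clear.

carry_out --deltas '[{"x": -1,"y": 0,"z": 0,"roll": 0,"fingers": 20},{"x": -1,"y": 0,"z": 0,"roll": 0,"fingers": 35},{"x": -1,"y": 0,"z": 0,"roll": 0,"fingers": 45},{"x": -1,"y": 0,"z": 0,"roll": 0,"fingers": 45},{"x": -10,"y": 0,"z": 0,"roll": 0,"fingers": 45}]'

```text
clock: 23.23
tool_pos: [0.4859, -0.112, 0.0764]
tool_rot: [0.0, 0.708, -0.0, 0.706]
contact_force: [-0.3, 0.6, -1.3]
finger_gap: 0.045
```

carry_out --deltas '[{"x": -25,"y": 0,"z": 0,"roll": 0,"fingers": 45},{"x": -60,"y": 0,"z": 0,"roll": 0,"fingers": 45},{"x": -95,"y": 0,"z": 0,"roll": 0,"fingers": 45},{"x": -130,"y": 0,"z": 0,"roll": 0,"fingers": 45},{"x": -130,"y": 0,"z": 0,"roll": 0,"fingers": 45}]'

```text
clock: 23.65
tool_pos: [0.4904, -0.1122, 0.2153]
tool_rot: [-0.001, 0.703, 0.0, 0.711]
contact_force: [1.9, 0.2, 0.3]
finger_gap: 0.0451
```

Run:
```python
from h import *
im=eyes.get_image('scene'); big(im,180,140,260,195,3,'sc24.png')
im=eyes.get_image('side'); big(im,200,170,260,195,3,'sd24.png')
s=bot.sense(); print(s['clock'],s['tool_pos'],s['contact_force'],s['finger_gap'])
```

```text
23.75 [ 0.48771699 -0.11181256  0.2099052 ] [-0.35613618 -0.62350848 -0.59417086] 0.045074996583228326
```

View pics/sc24.png

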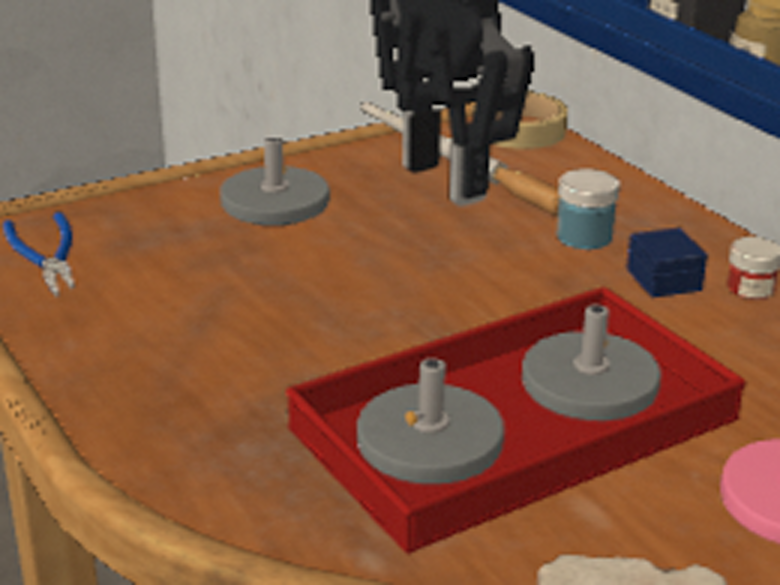

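View pics/sd24.png

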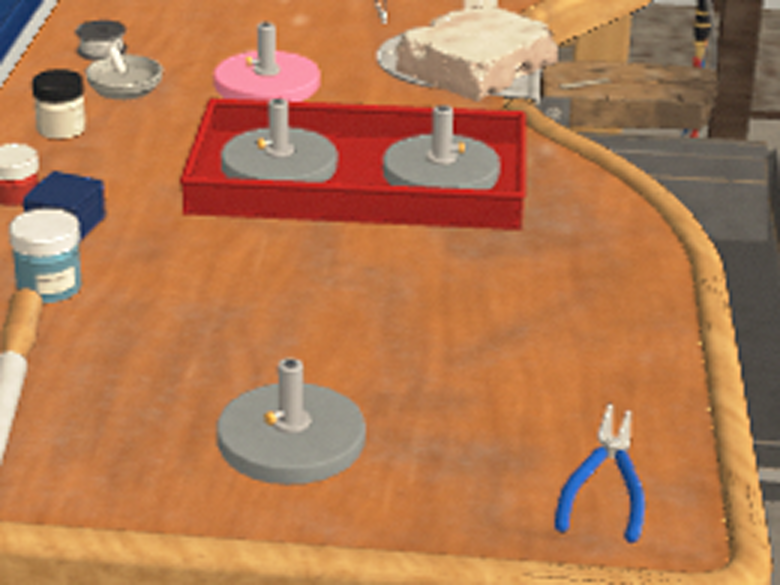

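Both rocking bases are level in the tray with posts up, and C, the pliers and the jar have not moved. Handing in.

Run:
```python
from h import *
print(bot.sign_off()); print(bot.sense()['clock'])
```

```text
the job is handed in; nothing more can be done
None
the job is handed in; nothing more can be done
```

I put the two bases that rocked into the red tray, flat and post up, and left the steady one where it stood. I handed the job in at about 24 s of the 72 s allowed.

| Base (position at start, m) | Pressed at −y rim | Pressed at x rim | Result |
|---|---|---|---|
| x 0.61, y 0.13 | tipped | tipped (−x side) | rocks: placed at the tray's +x slot |
| x 0.44, y 0.14 | tipped | tipped (+x side) | rocks: placed at the tray's −x slot |
| x 0.56, y 0.27 | still, up to 41 N at the wrist | still, up to 18 N (−x side) | steady: left in place |

- **Last checks:** in the scene and side pictures both bases sit level inside the tray with posts up. The steady base, the pliers, the jar and the pink look-alike are where they were. The gripper is well clear and reads about zero force.
- **Force while testing:** the first press on the steady base reached about 41 N at the wrist, more than I meant to apply. The closed fingertips did the pressing; nothing in the state or pictures suggested the arm or gripper body touched anything.
- **Measurements that disagreed:** the scene and side cameras differed by about 15 mm on the tray's y centre. I placed by a wrist view taken over the tray, which gave its 150 mm width correctly. One earlier wrist reading of a post differed from the other cameras by 4 to 6 mm, so I did not use it.

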